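# Wedge a dowelled board joint apart evenly

### The arm

A 6-joint arm with a two-finger parallel gripper is mounted at the origin on the work surface. World frame = base frame: x ahead of the robot, y to its left, z up, the work surface at z = 0. Lengths are in m, angles in degrees, forces in N, time in s.
With the tool pointing down it reaches from about 0.3 to 0.75 m from the base axis. Payload 8.5 kg.
Tool frame: the origin (TCP) lies at the very end of the fingers, on their centre line; the grasp point (between the pads) lies 19 mm behind it (env.grip_depth is the z of the grasp point in the tool frame, in m); z points along the fingers, y is the direction in which the jaws open and shut (so a half turn about z gives the same grasp; the last joint's range is limited). The gripper opens to 85 mm and grips with 20 to 120 N. Pads are 22 mm wide; open, the fingers measure 114 mm over their backs; the gripper's body (76 mm by 85 mm) begins 54 mm behind the grasp point. The pads swing forward as they close: fully open they stand 13 mm farther back than shut.
Start: joints at [59.169, 21.807, 74.336, -0, 83.858, -12.336], TCP at [0.174, 0.522, 0.194] pointing down, gripper open.
Joint ranges: [-178.18, 178.18], [-50.72, 133.34], [12.68, 142.11], [-81.47, 261.47], [9.98, 163.14], [-165.26, 165.26]. Speed limits (degrees/s): [136.94, 136.94, 180, 180, 180, 180].

### API

Orientations are given as a 3x3 rotation matrix whose columns are the frame's x, y, z axes.
In Python, from rig import env gives the robot as it stands.
- The arm moves only by the tool apply_moves, never from a script. Its argument "plan" is a list of rows, each an object of numbers: "tx", "ty", "tz": the shift along the world's x, y, z in mm; "rx", "ry", "rz": the turn, a rotation vector about the world's x, y, z in rad; "jaw": the opening, from -1 (shut) to 1 (fully open). A call has 1 to 12 rows; each row is the pose to reach, as a shift and turn from the pose measured when the call began; what a row does not reach only later rows make up. A row lasts 1/10 s, in which the tool goes at most 50 mm and 8.59 degrees, less where a joint would pass 70% of its speed; a pose out of reach is approached as far as the arm can. A call with a gripper value outside its range is refused whole. The fingers move at their own pace and stop on an object; "grip_force" is the grip in N (left out, the last holds). Time passes only in rows, so rows that repeat a pose let the fingers close. It gives the time, the measured TCP pose, the force and the opening at its end, in the units of the state.
- env.observe(): the state, without advancing time (a new reading comes with each control period).
- env.get_image(name): name is "side" or "top"; returns a dict with "image" (400x640x3 uint8, red, green, blue), "intrinsics" (3x3 intrinsics, pixels), "world_from_camera" (4x4, takes a point from camera to world coordinates). Camera axes: x right, y up, looking along -z (the intrinsics and any distortion apply to the point x, -y, -z); pixel columns grow to the right and rows downward; lengths in m; the calibration is good to about 2 mm. A picture is of the moment at which its call begins. There is no depth.
- env.close_job(): hands the job in, once; it reports no verdict.
The state is a dict: "time_s": time; "q": joint angles; "qvel": joint speeds; "joint_efforts": joint torques, N m; "position": TCP position; "tool_rot": TCP orientation; "ft_force": force on the tool from outside, world axes, zero at the start; "wrist_torque": the same for the moment, N m; "grip_width": finger opening in m.
Only numpy, scipy, OpenCV 4.12 (cv2) and the standard library are available. Lean on these libraries where they do the work, as an engineer would, in place of code of your own. Each camera call takes 0.05 s, during which the arm holds its last target.

### The job

The two pine boards lying on the bearers are pressed together on dowels: prise them apart evenly with the wooden wedge that stands in the plywood holder. Work it point down into the pry slots at the two ends of the seam in turn, a little at a time, so that one end is never more than 5 mm further open than the other, until the seam is at least 10 mm open at both slots, and leave the wedge stuck upright in the slot where you finish. Do not push on the boards with the gripper itself.

Things in the scene. Friction and masses are not known exactly. Their poses are not given: they have to be found in the camera images.
- wedge_head (a point): centre of the head of the hardwood wedge, which stands point down in the holder. z up along the wedge, x across its thickness, y along its width; a half turn about z looks the same. The head is a bar 24 (x) by 30 (y) by 52 mm tall, from 26 mm below to 26 mm above this point. Mass about 0.13 kg. The wedge holds itself in a slot by friction
- wedge_collar (a point): centre of the underside of the wedge's collar, 34 mm below wedge_head: a flat plate 46 (x) by 60 (y) by 8 mm just under the head; the fingertips may bear down on it while they hold the head
- wedge_point (a point): middle of the wedge's point, 100 mm below wedge_head. The blade between point and collar is 66 mm long and 30 mm wide (y); its thickness (x) grows evenly, on both faces alike, from 4 mm at the point to 20.5 mm at the collar: 0.25 mm per mm
- holder: fixed plywood block on a foot plate, 75 mm tall, with an upright opening of 25 by 35 mm in which the blade stands with about 2 mm of play, the collar resting on its top. Origin under its centre on the bench, z up. The wedge comes free when drawn straight up 66 mm
- bearers: two fixed wooden strips, 30 mm high, under the boards. Origin on the bench under the middle of the closed seam; y along the seam to its left end, x square to it towards the far board, z up. Three 10 mm dowels cross the seam at half the boards' thickness, at y = -33, 0 and 33 mm
- far_board: pine board on the +x side of the seam: 200 mm along the seam, 85 mm wide, 40 mm thick, its top 70 mm above the bench. Origin at bench level under the right end of its seam edge, y along that edge. Both boards slide stiffly off the dowels: about 7 N sideways at a slot opens that end, that is 6 to 14 N straight down on the wedge. What is opened stays open
- near_board: the same on the -x side of the seam, origin and axes likewise. Both boards give way alike, so the wedge may go straight down on the slot's centre. Opening one end by 10 mm opens the other by about 2 mm
- slot_left (a point): centre of the mouth of the left pry slot, on the boards' tops 70 mm above the bench, 68 mm from the seam's middle; fixed, axes as the bearers. Slot 38 mm long (y), 8 mm wide (x) while closed, right through. The wedge bites when its point is 16 mm below the tops, then opens the slot 1 mm per 4 mm of depth: 10 mm at 56 mm, 12.5 mm at 66 mm, where the collar meets the boards
- slot_right (a point): the same for the right pry slot, 68 mm from the seam's middle the other way (-y)
- far_edge_left (a point): point on the far board's top edge at the left slot, on the line of its seam face. Its horizontal distance to near_edge_left is the opening of the left end, 0 at the start
- near_edge_left (a point): the matching point of the near board at the left slot
- far_edge_right (a point): point on the far board's top edge at the right slot, on the line of its seam face. Its horizontal distance to near_edge_right is the opening of the right end, 0 at the start
- near_edge_right (a point): the matching point of the near board at the right slot
Things that resemble listed ones, but are neither listed nor needed, are in the scene too. What is shaped like the part that bears wedge_head but blue, pink or purple is not meant.

How it is judged (in metres and radians):
On the way, in this order (a step that is already met when the one before it is completed fails the run):
1. one end of the seam is opened by 3 mm or more with the wedge, which bears on the boards ((contact force between wedge and far_board above 0.5 N or contact force between wedge and near_board above 0.5 N) and (horizontal distance between far_edge_left and near_edge_left above 0.003 m or horizontal distance between far_edge_right and near_edge_right above 0.003 m)), for 0.1 s.
2. both ends of the seam are open by 3 mm or more (horizontal distance between far_edge_left and near_edge_left above 0.003 m and horizontal distance between far_edge_right and near_edge_right above 0.003 m), for 0.1 s.
At the end, for the whole second after the job is handed in: both ends of the seam are open by at least 10 mm (9.5 is accepted, and no more than 14.5) at the slots; the wedge is at rest, stuck at least 35 mm deep and upright (within 0.2 rad) in one of the two slots, its head within 20 mm of over the slot's centre (horizontal distance between far_edge_left and near_edge_left between 0.0095 and 0.0145 m and horizontal distance between far_edge_right and near_edge_right between 0.0095 and 0.0145 m and (horizontal distance between wedge_head and slot_left below 0.02 m or horizontal distance between wedge_head and slot_right below 0.02 m) and height (world z) of wedge_head below 0.135 m and angle between wedge_head's own z axis and vertical below 0.2 rad and linear speed of wedge below 0.02 m/s); the robot touches nothing.
It fails at once if one end of the seam gets more than 5 mm ahead of the other (counted at 5.5 mm: an angle of 0.0404 rad between the boards' seam edges) (angle between the y axis of far_board and the y axis of near_board, either way round above 0.0404 rad).
It fails at once if the gripper or arm pushes on the boards with more than 4 N (contact force between any of the fingers, the arm and far_board above 4 N or contact force between any of the fingers, the arm and near_board above 4 N).
It also fails if it takes over 61 s, if anything falls off the work surface, if the arm or the gripper's body presses on something with over 40 N, if the wrist force passes 120 N, or if a joint passes its speed limit or range.

## Working session

There is one attempt and no reset: what is moved stays moved. The work goes in short steps, Python scripts to look and compute and a tool call to move; the robot and the scene stay as the last step left them, time stands still between calls to the robot, and variables do not carry over. Pictures are saved under pics/ and viewed, and the job is handed in when it is done.

Besides the shell and the picture viewer there is one more tool, called after "Emit:" in YAML: its name, and indented under it one key for each argument. apply_moves: Moves the arm, as the interface text tells. Its arguments: {"type":"object","properties":{"plan":{"type":"array","items":{"type":"object","properties":{"tx":{"type":"number"},"ty":{"type":"number"},"tz":{"type":"number"},"rx":{"type":"number"},"ry":{"type":"number"},"rz":{"type":"number"},"jaw":{"type":"number"}}}},"grip_force":{"type":"number"}},"required":["plan"]}

```bash
ls; mkdir -p pics
python3 - <<'E'
from rig import env
import cv2,numpy as np
o=env.observe(); print(o, env.grip_depth)
for n in("side","top"):
    d=env.get_image(n); cv2.imwrite(f"pics/{n}0.png",d["image"][:,:,::-1]); print(n,d["intrinsics"],d["world_from_camera"],[k for k in d])
E
```

```text
pics
{'time_s': 0.0, 'q': array([ 5.91691370e+01,  2.18419179e+01,  7.43850246e+01, -2.75401420e-03,
        8.38558491e+01, -1.23349678e+01]), 'qvel': array([ 0.03319187, -0.01746096, -0.1060701 ,  0.04172289, -0.02567563,
        0.00631903]), 'joint_efforts': array([ 9.07805897e-04, -4.48457301e+01, -2.31279087e+01, -1.18530193e-04,
        4.67869409e-03, -3.27414021e-06]), 'position': array([0.17431066, 0.52128936, 0.19290152]), 'tool_rot': array([[-9.48347936e-01,  3.17231307e-01, -6.99525741e-04],
       [ 3.17231971e-01,  9.48347128e-01, -1.26527826e-03],
       [ 2.62007352e-04, -1.42183595e-03, -9.99998955e-01]]), 'ft_force': array([-0.21549264, -0.44735003,  1.28290825]), 'wrist_torque': array([0.01613034, 0.0261197 , 0.02108891]), 'grip_width': 0.08566791053412386} -0.0187
side [[386.21842498   0.         312.04160677]
 [  0.         386.21842498 204.43531445]
 [  0.           0.           1.        ]] [[ 0.97124887  0.17235026 -0.16422859  0.35281345]
 [-0.23805146  0.69535681 -0.67809321 -0.56301751]
 [-0.00267207  0.69769212  0.71639275  0.65451554]
 [ 0.          0.          0.          1.        ]] ['image', 'intrinsics', 'world_from_camera']
top [[363.70403084   0.         316.91632051]
 [  0.         363.70403084 199.36590199]
 [  0.           0.           1.        ]] [[-0.01529825  0.99066526 -0.1354559   0.39839174]
 [-0.99987518 -0.01462205  0.00598557 -0.05953198]
 [ 0.00394905  0.13553056  0.9907653   0.72033998]
 [ 0.          0.          0.          1.        ]] ['image', 'intrinsics', 'world_from_camera']
```

View pics/side0.png

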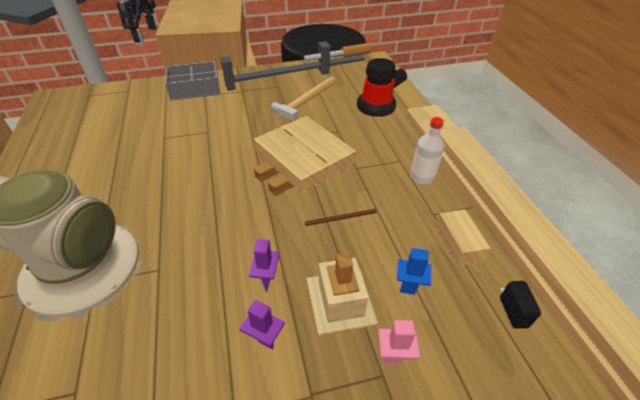

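View pics/top0.png

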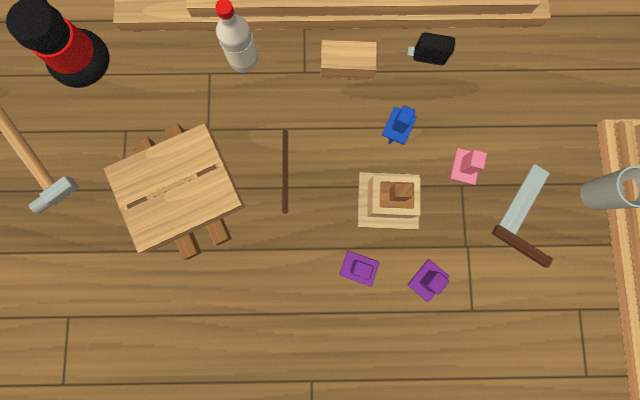

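The side view shows the boards near (305,150) and the wedge in its holder near (342,280). In the top view the slots lie at about (130,203) and (207,170), and the wedge head at about (400,190). Next I'll enlarge these areas and measure.

```bash
cat > h.py <<'E'
import numpy as np,cv2
def cal(n,d): return d["intrinsics"],d["world_from_camera"]
def ray(d,u,v):
    K=d["intrinsics"];T=d["world_from_camera"]
    r=np.array([(u-K[0,2])/K[0,0],-(v-K[1,2])/K[1,1],-1.0])
    return T[:3,3],T[:3,:3]@r
def onz(d,u,v,z):
    o,r=ray(d,u,v); return o+r*(z-o[2])/r[2]
def proj(d,p):
    K=d["intrinsics"];T=d["world_from_camera"]
    c=T[:3,:3].T@(np.asarray(p)-T[:3,3]); return np.array([K[0,0]*c[0]/-c[2]+K[0,2],K[1,1]*-c[1]/-c[2]+K[1,2]])
def tri(d1,p1,d2,p2):
    o1,r1=ray(d1,*p1);o2,r2=ray(d2,*p2);r1/=np.linalg.norm(r1);r2/=np.linalg.norm(r2)
    A=np.stack([r1,-r2],1);s=np.linalg.lstsq(A,o2-o1,rcond=None)[0]
    a=o1+s[0]*r1;b=o2+s[1]*r2;return (a+b)/2,np.linalg.norm(a-b)
def crop(im,x0,y0,x1,y1,k,fn):
    c=cv2.resize(im[y0:y1,x0:x1,::-1],None,fx=k,fy=k,interpolation=cv2.INTER_CUBIC); cv2.imwrite(fn,c)
E
python3 - <<'E'
import pickle
from rig import env
from h import *
D={n:env.get_image(n) for n in("side","top")}
pickle.dump(D,open("D0.pkl","wb"))
a=D["top"]["image"];b=D["side"]["image"]
crop(a,90,110,250,230,5,"pics/c1.png")
A=cv2.resize(a[160:240,350:430,::-1],None,fx=5,fy=5,interpolation=cv2.INTER_CUBIC)
B=cv2.resize(b[245:325,302:382,::-1],None,fx=5,fy=5,interpolation=cv2.INTER_CUBIC)
cv2.imwrite("pics/c2.png",np.hstack([A,B]))
crop(b,240,100,370,200,6,"pics/c3.png")
E
```

```text
(no output)
```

View pics/c1.png

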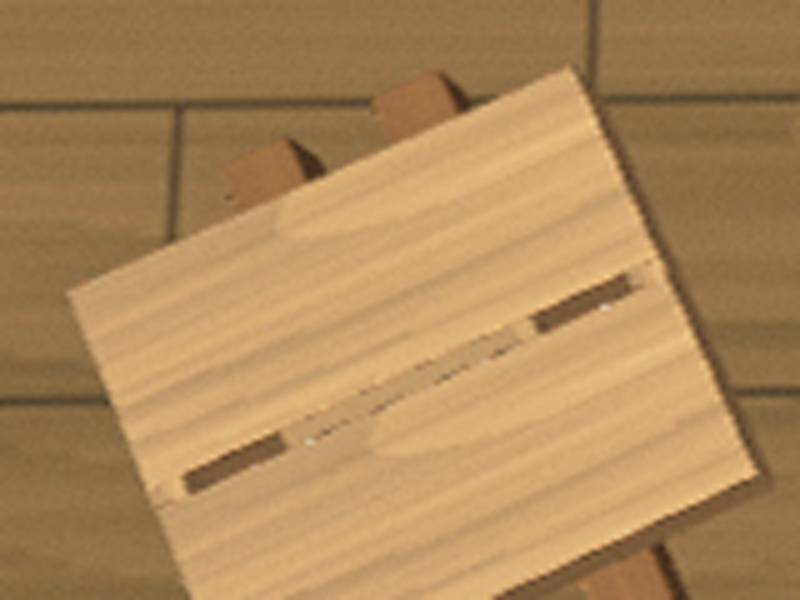

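View pics/c2.png

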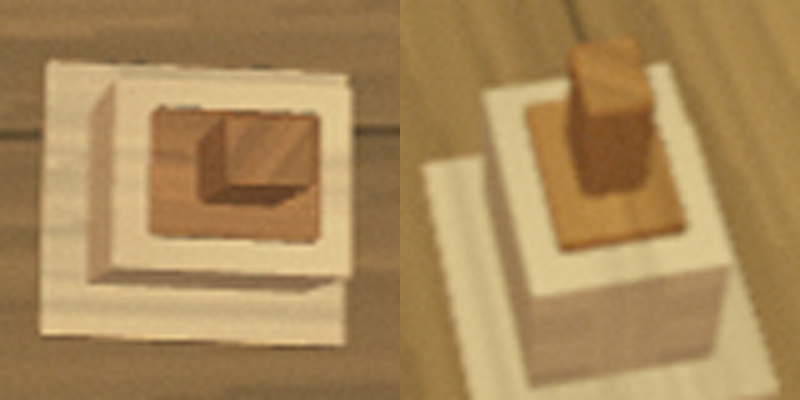

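View pics/c3.png

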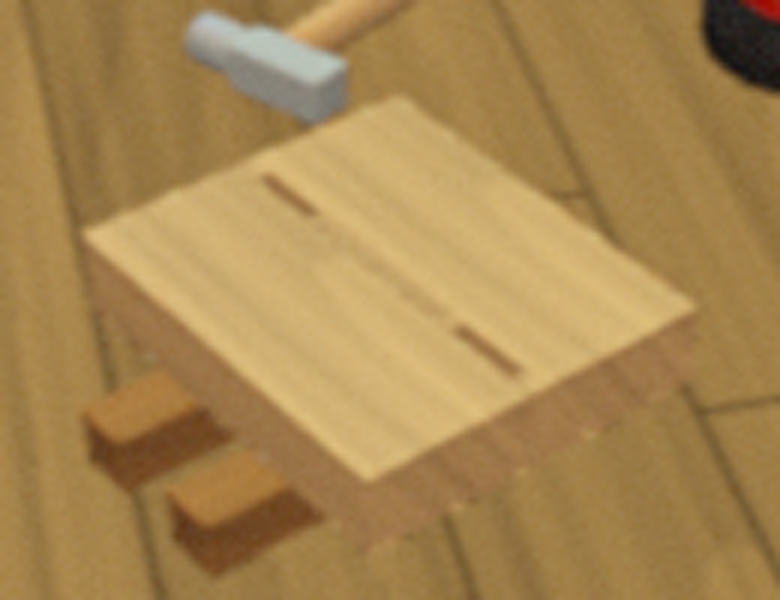

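The slots, collar and head are clear in both views. Now I'll compute the corners with masks.

Run:
```python
import pickle
from h import *
D=pickle.load(open("D0.pkl","rb"))
for n in("top","side"):
    im=D[n]["image"]; hsv=cv2.cvtColor(im,cv2.COLOR_RGB2HSV)
    pts=[(131,203),(205,171),(190,150),(400,190),(385,205),(370,185),(363,195)] if n=="top" else [(288,132),(321,158),(300,145),(343,260),(335,285),(328,300),(352,325)]
    for p in pts: print(n,p,im[p[1],p[0]],hsv[p[1],p[0]])
# slots in top: upsample, dark threshold
def slots(n,box,k=8,thr=None):
    x0,y0,x1,y1=box; im=D[n]["image"][y0:y1,x0:x1]
    g=cv2.resize(cv2.cvtColor(im,cv2.COLOR_RGB2GRAY),None,fx=k,fy=k,interpolation=cv2.INTER_CUBIC)
    m=(g<thr).astype(np.uint8)
    cs,_=cv2.findContours(m,cv2.RETR_EXTERNAL,cv2.CHAIN_APPROX_NONE)
    for c in cs:
        if cv2.contourArea(c)<40*k*k/4: continue
        (cx,cy),wh,a=cv2.minAreaRect(c)
        f=lambda X,Y:(x0+(X+.5)/k-.5,y0+(Y+.5)/k-.5)
        u=f(cx,cy); print(n,"px",np.round(u,2),"z70",np.round(onz(D[n],*u,.07)*1000,1),"area",cv2.contourArea(c)/k/k)
        P=[onz(D[n],*f(*q),.07)*1000 for q in cv2.boxPoints(((cx,cy),wh,a))]
        print("   sides",np.round([np.linalg.norm(P[i]-P[i-1]) for i in range(4)],1), "yaws",[round(np.degrees(np.arctan2(*(P[i]-P[i-1])[[1,0]])),1) for i in range(4)])
slots("top",(122,155,225,212),thr=130)
slots("side",(280,122,335,170),thr=140)
```

```text
top (131, 203) [115  87  55] [ 16 133 115]
top (205, 171) [118  89  56] [ 16 134 118]
top (190, 150) [212 168 111] [ 17 121 212]
top (400, 190) [154 108  66] [ 14 146 154]
top (385, 205) [163 113  67] [ 14 150 163]
top (370, 185) [173 134  92] [ 16 119 173]
top (363, 195) [189 165 119] [ 20  94 189]
side (288, 132) [160 120  71] [ 17 142 160]
side (321, 158) [158 116  71] [ 16 140 158]
side (300, 145) [211 178 117] [ 19 114 211]
side (343, 260) [179 130  70] [ 17 155 179]
side (335, 285) [176 129  62] [ 18 165 176]
side (328, 300) [212 189 136] [ 21  91 212]
side (352, 325) [203 182 130] [ 21  92 203]
top px [136.47 202.02] z70 [487.3 261.3  70. ] area 90.1015625
   sides [ 8.9 38.4  8.9 38.3] yaws [np.float64(27.4), np.float64(-64.7), np.float64(-153.0), np.float64(115.3)]
top px [206.38 170.07] z70 [544.2 137.2  70. ] area 85.65625
   sides [ 8.8 40.1  8.8 40. ] yaws [np.float64(25.2), np.float64(-65.5), np.float64(-155.2), np.float64(114.4)]
top px [221.5  160.88] z70 [560.9 110.   70. ] area 38.5
   sides [23.7 10.8 23.7 10.7] yaws [np.float64(1.2), np.float64(-90.8), np.float64(
[... 551 characters left out ...]
side px [320.74 158.01] z70 [543.9 135.8  70. ] area 18.6484375
   sides [35.5  6.3 35.7  6.1] yaws [np.float64(115.5), np.float64(50.4), np.float64(-64.7), np.float64(-130.8)]
side px [287.68 132.28] z70 [487.7 258.1  70. ] area 14.90625
   sides [35.   7.  35.2  6.8] yaws [np.float64(114.6), np.float64(54.1), np.float64(-65.6), np.float64(-127.0)]
side px [325.5  128.06] z70 [587.4 252.6  70. ] area 120.78125
   sides [58.8 47.7 58.9 45.8] yaws [np.float64(75.8), np.float64(-14.0), np.float64(-106.1), np.float64(166.0)]
side px [284.75 123.69] z70 [487.7 298.2  70. ] area 23.625
   sides [19.8 27.7 19.8 27.4] yaws [np.float64(79.6), np.float64(-14.0), np.float64(-101.5), np.float64(166.0)]
```

Run:
```python
import pickle
from h import *
D=pickle.load(open("D0.pkl","rb"))
ft=lambda X,Y:(350+(X+.5)/5-.5,160+(Y+.5)/5-.5)
fs=lambda X,Y:(302+(X-400+.5)/5-.5,245+(Y+.5)/5-.5)
r=lambda p:np.round(p*1000,1)
print("collar top corners")
C=[onz(D["top"],*ft(*p),.083) for p in [(152,107),(320,113),(318,242),(150,236)]]
for c in C: print(r(c))
print("centre",r(np.mean(C,0)),[r(np.linalg.norm(C[i]-C[i-1])) for i in range(4)],[np.degrees(np.arctan2(*(C[i]-C[i-1])[[1,0]])) for i in range(4)])
print("side nearL,nearR", [r(onz(D["side"],*fs(*p),.083)) for p in [(560,245),(685,230),(527,105)]])
p,e=tri(D["top"],ft(272,152),D["side"],fs(611,77)); print("head top tri",r(p),r(e))
print("head top z135", r(onz(D["top"],*ft(272,152),.135)), r(onz(D["side"],*fs(611,77),.135)))
H=[onz(D["top"],*ft(*p),.135) for p in [(228,120),(322,115),(310,187),(228,187)]]; print([r(h) for h in H])
print("holder top z75",[r(onz(D["top"],*ft(*p),.075)) for p in [(112,78),(350,75),(350,275),(108,272)]])
print("foot",[r(onz(D["top"],*ft(*p),.01)) for p in [(45,60),(350,75),(345,345),(40,332)]])
# masks: brown within
for n,box,k in(("top",(365,170,425,215),8),("side",(320,245,365,302),8)):
    x0,y0,x1,y1=box
    hsv=cv2.cvtColor(cv2.resize(D[n]["image"][y0:y1,x0:x1],None,fx=k,fy=k,interpolation=cv2.INTER_CUBIC),cv2.COLOR_RGB2HSV)
    m=((hsv[...,1]>128)).astype(np.uint8); m=cv2.morphologyEx(m,cv2.MORPH_CLOSE,np.ones((9,9)))
    m=cv2.morphologyEx(m,cv2.MORPH_OPEN,np.ones((17,17)))
    cs,_=cv2.findContours(m,0,1)
    for c in cs:
        if cv2.contourArea(c)<3000: continue
        a=cv2.minAreaRect(c); B=[(x0+(q[0]+.5)/k-.5,y0+(q[1]+.5)/k-.5) for q in cv2.boxPoints(a)]
        print(n,np.round(B,1).tolist()); W=[onz(D[n],*b,.083) for b in B]; print(r(np.mean(W,0)),[r(np.linalg.norm(W[i]-W[i-1])) for i in range(4)],[round(np.degrees(np.arctan2(*(W[i]-W[i-1])[[1,0]])),1) for i in range(4)])
# boards top in top view
x0,y0,x1,y1=90,110,250,262;k=5
im=cv2.resize(D["top"]["image"][y0:y1,x0:x1],None,fx=k,fy=k,interpolation=cv2.INTER_CUBIC)
m=(cv2.cvtColor(im,cv2.COLOR_RGB2HSV)[...,2]>182).astype(np.uint8)
m=cv2.morphologyEx(m,cv2.MORPH_OPEN,np.ones((9,9)));
m=cv2.morphologyEx(m,cv2.MORPH_CLOSE,np.ones((51,51)))
cs,_=cv2.findContours(m,0,1);c=max(cs,key=cv2.contourArea);a=cv2.minAreaRect(c)
W=[onz(D["top"],x0+(q[0]+.5)/k-.5,y0+(q[1]+.5)/k-.5,.07) for q in cv2.boxPoints(a)]
print("boards",r(np.mean(W,0)),[r(np.linalg.norm(W[i]-W[i-1])) for i in range(4)],[round(np.degrees(np.arctan2(*(W[i]-W[i-1])[[1,0]])),1) for i in range(4)])
fs=lambda X,Y:(240+(X+.5)/6-.5,100+(Y+.5)/6-.5)
W=[onz(D["side"],*fs(*p),.07) for p in [(85,233),(398,97),(697,303),(372,481)]]
print("boards side",r(np.mean(W,0)),[r(np.linalg.norm(W[i]-W[i-1])) for i in range(4)],[round(np.degrees(np.arctan2(*(W[i]-W[i-1])[[1,0]])),1) for i in range(4)])
```

```text
collar top corners
[ 516.9 -176.3   83. ]
[ 513.9 -236.1   83. ]
[ 467.6 -233.1   83. ]
[ 470.7 -173.8   83. ]
centre [ 492.3 -204.8   83. ] [np.float64(46.3), np.float64(59.9), np.float64(46.3), np.float64(59.3)] [np.float64(-3.097873848760736), np.float64(-92.91304769293052), np.float64(176.18425819012853), np.float64(87.09066175452959)]
side nearL,nearR [array([ 469.2, -234.6,   83. ]), array([ 511.9, -239.2,   83. ]), array([ 473.4, -176.9,   83. ])]
head top tri [ 492.6 -206.1  132.4] 0.8
head top z135 [ 491.7 -205.4  135. ] [ 492.3 -207.9  135. ]
[array([ 502.6, -191.5,  135. ]), array([ 503.8, -222.3,  135. ]), array([ 480. , -217.2,  135. ]), array([ 480.4, -190.5,  135. ])]
holder top z75 [array([ 529.3, -163.7,   75. ]), array([ 529.1, -249.9,   75. ]), array([ 456.5, -246. ,   75. ]), array([ 458.9, -159.8,   75. ])]
foot [array([ 550.1, -147.7,   10. ]), array([ 542.3, -269.1,   10. ]), array([ 435. , -261.4,   10. ]), array([ 441.9, -142.5,   10. ])]
top [[379.29998779296875, 206.60000610351562], [380.20001220703125, 181.10000610351562], [414.20001220703125, 182.30000305
[... 231 characters left out ...]
6000061035156, 244.60000610351562], [364.3999938964844, 244.60000610351562], [364.3999938964844, 294.70001220703125], [319.6000061035156, 294.70001220703125]]
[ 497.8 -188.8   83. ] [np.float64(106.9), np.float64(84.1), np.float64(107.3), np.float64(75.5)] [np.float64(75.5), np.float64(-13.9), np.float64(-109.2), np.float64(166.1)]
boards [514.5 200.4  70. ] [np.float64(169.4), np.float64(206.0), np.float64(172.5), np.float64(199.8)] [np.float64(26.7), np.float64(-65.2), np.float64(-155.4), np.float64(113.9)]
boards side [516.8 197.6  70. ] [np.float64(199.8), np.float64(166.7), np.float64(195.6), np.float64(169.2)] [np.float64(114.7), np.float64(24.3), np.float64(-64.6), np.float64(-154.3)]
```

Run:
```python
import pickle
from h import *
D=pickle.load(open("D0.pkl","rb"))
print(onz(D["side"],75,290,0),onz(D["side"],135,250,0),onz(D["side"],45,190,.2), proj(D["side"],[0,0,0]),proj(D["top"],[0,0,0]),proj(D["side"],[.174,.52,.19]))
```

```text
[-0.00109514 -0.05846377  0.        ] [0.10550855 0.01574507 0.        ] [0.02214277 0.01046956 0.2       ] [ 80.64574754 265.80324309] [285.87553807 471.39715434] [151.9248345   56.25303364]
```

Emit:
apply_moves:
  plan:
    - {"tx": 318, "ty": -727, "tz": 0, "rz": -1.304, "jaw": 1}
    - {"tx": 318, "ty": -727, "tz": 0, "rz": -1.304, "jaw": 1}
    - {"tx": 318, "ty": -727, "tz": 0, "rz": -1.304, "jaw": 1}
    - {"tx": 318, "ty": -727, "tz": 0, "rz": -1.304, "jaw": 1}
    - {"tx": 318, "ty": -727, "tz": 0, "rz": -1.304, "jaw": 1}
    - {"tx": 318, "ty": -727, "tz": 0, "rz": -1.304, "jaw": 1}
    - {"tx": 318, "ty": -727, "tz": 0, "rz": -1.304, "jaw": 1}
    - {"tx": 318, "ty": -727, "tz": 0, "rz": -1.304, "jaw": 1}
    - {"tx": 318, "ty": -727, "tz": 0, "rz": -1.304, "jaw": 1}
    - {"tx": 318, "ty": -727, "tz": 0, "rz": -1.304, "jaw": 1}
    - {"tx": 318, "ty": -727, "tz": 0, "rz": -1.304, "jaw": 1}
    - {"tx": 318, "ty": -727, "tz": 0, "rz": -1.304, "jaw": 1}
  grip_force: 60

```text
validation failed for argument at $.pl...
```

Emit:
apply_moves:
  plan:
    - {"tx": 318.0, "ty": -727.0, "tz": 0.0, "rx": 0.0, "ry": 0.0, "rz": -1.304, "jaw": 1.0}
  grip_force: 60

```text
time_s: 0.3
position: [0.1937, 0.4778, 0.1926]
tool_rot: [[-0.891, 0.453, -0.001], [0.453, 0.891, 0.001], [0.001, 0.0, -1.0]]
ft_force: [1.5, -0.7, 0.3]
grip_width: 0.0853
```

Emit:
apply_moves:
  plan:
    - {"tx": 299, "ty": -684, "tz": 0, "rx": 0, "ry": 0, "rz": -1.156, "jaw": 1}
    - {"tx": 299, "ty": -684, "tz": 0, "rx": 0, "ry": 0, "rz": -1.156, "jaw": 1}
    - {"tx": 299, "ty": -684, "tz": 0, "rx": 0, "ry": 0, "rz": -1.156, "jaw": 1}
    - {"tx": 299, "ty": -684, "tz": 0, "rx": 0, "ry": 0, "rz": -1.156, "jaw": 1}
    - {"tx": 299, "ty": -684, "tz": 0, "rx": 0, "ry": 0, "rz": -1.156, "jaw": 1}
    - {"tx": 299, "ty": -684, "tz": 0, "rx": 0, "ry": 0, "rz": -1.156, "jaw": 1}
    - {"tx": 299, "ty": -684, "tz": 0, "rx": 0, "ry": 0, "rz": -1.156, "jaw": 1}
    - {"tx": 299, "ty": -684, "tz": 0, "rx": 0, "ry": 0, "rz": -1.156, "jaw": 1}
    - {"tx": 299, "ty": -684, "tz": 0, "rx": 0, "ry": 0, "rz": -1.156, "jaw": 1}
    - {"tx": 299, "ty": -684, "tz": 0, "rx": 0, "ry": 0, "rz": -1.156, "jaw": 1}
    - {"tx": 299, "ty": -684, "tz": 0, "rx": 0, "ry": 0, "rz": -1.156, "jaw": 1}
    - {"tx": 299, "ty": -684, "tz": 0, "rx": 0, "ry": 0, "rz": -1.156, "jaw": 1}
  grip_force: 60

```text
time_s: 1.5
position: [0.4352, -0.0762, 0.1928]
tool_rot: [[0.056, 0.998, 0.001], [0.998, -0.056, 0.001], [0.001, 0.001, -1.0]]
ft_force: [0.2, 0.2, 0.2]
grip_width: 0.0848
```

Emit:
apply_moves:
  plan:
    - {"tx": 57.5, "ty": -130, "tz": 0, "rx": 0, "ry": 0, "rz": 0, "jaw": 1}
    - {"tx": 57.5, "ty": -130, "tz": 0, "rx": 0, "ry": 0, "rz": 0, "jaw": 1}
    - {"tx": 57.5, "ty": -130, "tz": 0, "rx": 0, "ry": 0, "rz": 0, "jaw": 1}
    - {"tx": 57.5, "ty": -130, "tz": -25, "rx": 0, "ry": 0, "rz": 0, "jaw": 1}
    - {"tx": 57.5, "ty": -130, "tz": -25, "rx": 0, "ry": 0, "rz": 0, "jaw": 1}
  grip_force: 60

```text
time_s: 2.0
position: [0.4914, -0.2062, 0.1649]
tool_rot: [[0.058, 0.998, -0.005], [0.998, -0.058, 0.005], [0.004, -0.005, -1.0]]
ft_force: [-0.1, 1.3, -0.4]
grip_width: 0.0853
```

Run:
```python
import pickle
from rig import env
from h import *
D={n:env.get_image(n) for n in("side","top")}
pickle.dump(D,open("D1.pkl","wb"))
a=D["top"]["image"];b=D["side"]["image"]
A=cv2.resize(a[130:250,330:450,::-1],None,fx=3.3,fy=3.3,interpolation=cv2.INTER_CUBIC)
B=cv2.resize(b[205:325,282:402,::-1],None,fx=3.3,fy=3.3,interpolation=cv2.INTER_CUBIC)
cv2.imwrite("pics/g1.png",np.hstack([A,B]))
print(env.observe()["position"])
```

```text
[ 0.49235914 -0.20562338  0.16802061]
```

View pics/g1.png

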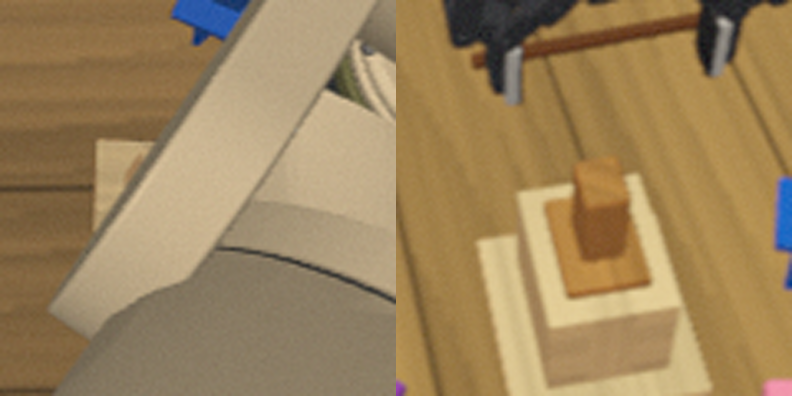

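The top view is blocked by the arm. The side view shows the fingertips at about (512,103) and (718,75) in the crop, spanning the wedge head. I'll use them to check the side calibration.

Run:
```python
import pickle
from h import *
D=pickle.load(open("D1.pkl","rb"));d=D["side"]
crop(d["image"],290,200,400,260,7,"pics/g2.png")
x=np.array([.998,-.057,0]);t=np.array([.4924,-.2056,.168])
for z in (0,.013):
  for s in (-1,1):
    for w in(.0427,.057): print(z,s,w,(proj(d,t+s*x*w+[0,0,z])-[290,200])*7+3)
```

```text
0 -1 0.0427 [200.92606949 356.1728871 ]
0 -1 0.057 [138.42187696 365.55906592]
0 1 0.0427 [566.67468786 301.24886047]
0 1 0.057 [626.68672306 292.23692589]
0.013 -1 0.0427 [201.44757057 320.25433785]
0.013 -1 0.057 [137.97049069 329.67915646]
0.013 1 0.0427 [572.77237067 265.12154199]
0.013 1 0.057 [633.68030749 256.07817929]
```

View pics/g2.png

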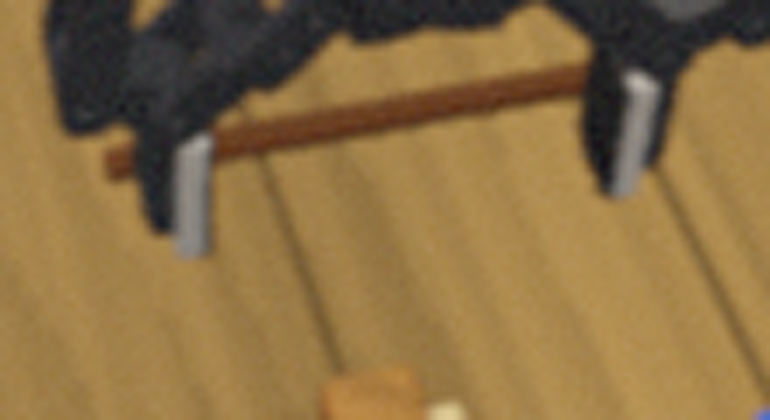

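The tips show up about 9 px higher than projected, because the open pads stand back. I'll go down and look again close to the head.

Emit:
apply_moves:
  plan:
    - {"tx": 0.3, "ty": -0.4, "tz": -35, "rx": 0, "ry": 0, "rz": 0, "jaw": 1}
    - {"tx": 0.3, "ty": -0.4, "tz": -65, "rx": 0, "ry": 0, "rz": 0, "jaw": -0.1}
    - {"tx": 0.3, "ty": -0.4, "tz": -78, "rx": 0, "ry": 0, "rz": 0, "jaw": -0.1}
    - {"tx": 0.3, "ty": -0.4, "tz": -78, "rx": 0, "ry": 0, "rz": 0, "jaw": -0.1}
  grip_force: 60

```text
time_s: 2.5
position: [0.4922, -0.2049, 0.0897]
tool_rot: [[0.055, 0.998, -0.002], [0.998, -0.055, 0.003], [0.003, -0.002, -1.0]]
ft_force: [1.7, -0.1, 0.1]
grip_width: 0.0437
```

Run:
```python
import pickle
from rig import env
from h import *
d=env.get_image("side")
o=env.observe();print(o["position"],o["grip_width"],o["ft_force"])
crop(d["image"],290,210,400,310,7,"pics/g3.png")
```

```text
[ 0.49290693 -0.20545019  0.09095293] 0.03874115651027589 [-0.63889144 -0.25594366  0.73903141]
```

View pics/g3.png

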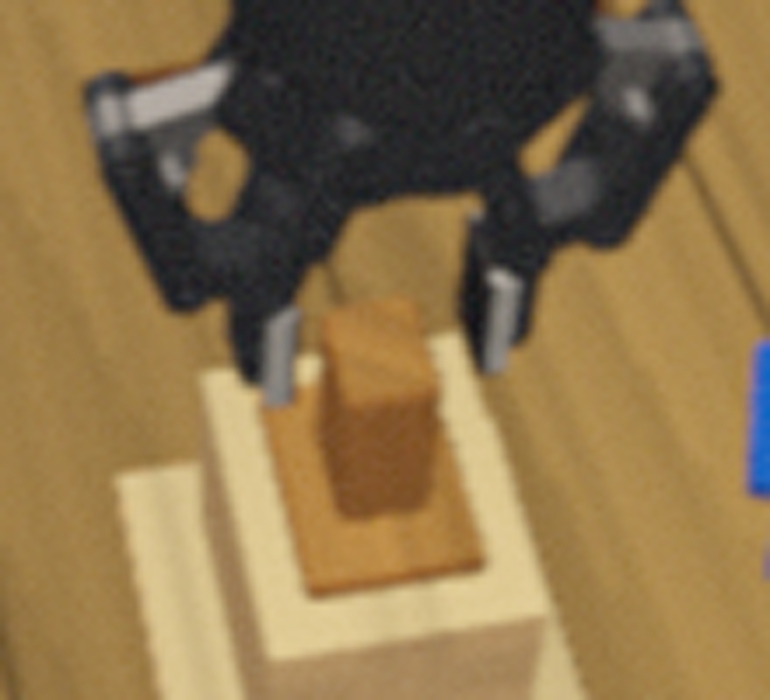

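Run:
```python
import pickle
from h import *
d=pickle.load(open("D1.pkl","rb"))["side"]
x=np.array([.998,-.055,0]);y=np.array([.055,.998,0]);t=np.array([.4929,-.2054,.091])
for z in (0,.005):
  for s in (-1,1):
    for yy in(-.011,.011): print(z,s,yy,(proj(d,t+s*x*.0195+yy*y+[0,0,z])-[290,210])*7+3)
w=np.array([.4927,-.206,0])
print([ (proj(d,w+s*x*.012+yy*y+[0,0,z])-[290,210])*7+3 for s in(-1,1) for yy in (-.015,.015) for z in(.083,.135)])
# what offset explains tips
for p in [(280,400),(495,370)]:
  u=((p[0]-3)/7+290,(p[1]-3)/7+210); print([np.round(onz(d,*u,z)*1000,1) for z in(.091,.096,.105,.12)])
```

```text
0 -1 -0.011 [302.07580951 500.04794328]
0 -1 0.011 [282.5919     426.00441284]
0 1 -0.011 [456.96606489 474.82691614]
0 1 0.011 [434.18332484 401.88186696]
0.005 -1 -0.011 [302.81175627 488.59107577]
0.005 -1 0.011 [283.20723487 414.40981921]
0.005 1 -0.011 [458.53643868 463.31892209]
0.005 1 0.011 [435.59784616 390.24411872]
[array([334.25295009, 529.2185981 ]), array([344.19258244, 406.05649174]), array([307.06447436, 428.69942767]), array([315.11972805, 303.66310926]), array([429.19425132, 513.60209959]), array([444.71341358, 390.10979382]), array([399.28011154, 413.99610006]), array([412.5904196 , 288.70123475])]
[array([ 475.5, -185.7,   91. ]), array([ 474.4, -189. ,   96. ]), array([ 472.5, -195. ,  105. ]), array([ 469.2, -205.1,  120. ])]
[array([ 530.9, -189.9,   91. ]), array([ 529.4, -193.2,   96. ]), array([ 526.5, -199.2,  105. ]), array([ 521.8, -209.1,  120. ])]
```

Run:
```python
import pickle
from rig import env
from h import *
D={n:env.get_image(n) for n in("side","top")}
pickle.dump(D,open("D2.pkl","wb"))
o=env.observe();print(o["position"],o["grip_width"],o["ft_force"],o["time_s"])
d=D["side"]
crop(d["image"],290,210,400,310,7,"pics/g4.png")
cv2.imwrite("pics/t4.png",D["top"]["image"][:,:,::-1])
cv2.imwrite("pics/s4.png",D["side"]["image"][:,:,::-1])
```

```text
[ 0.49341647 -0.20606988  0.09175055] 0.038062118433589046 [ 1.13389883  0.69096457 -0.25130708] 2.65
```

View pics/g4.png

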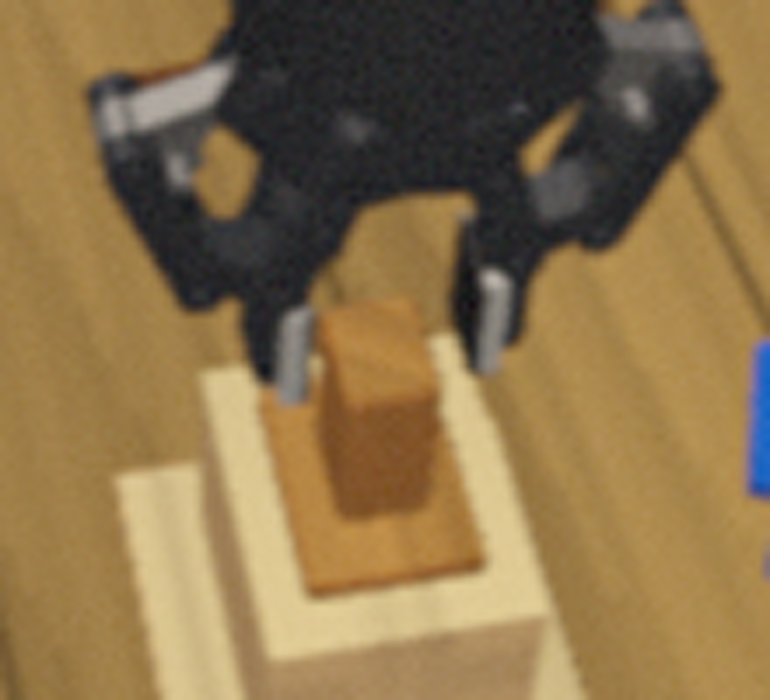

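View pics/t4.png

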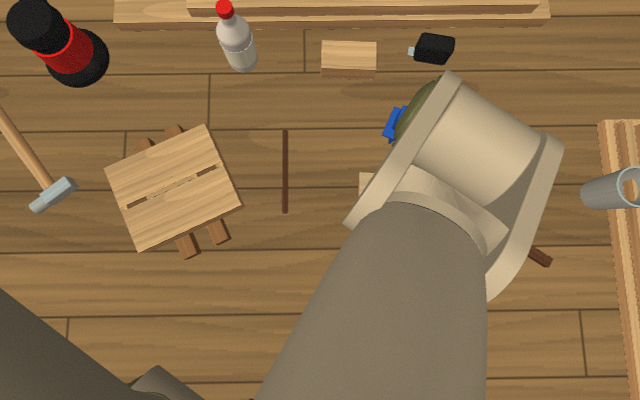

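View pics/s4.png

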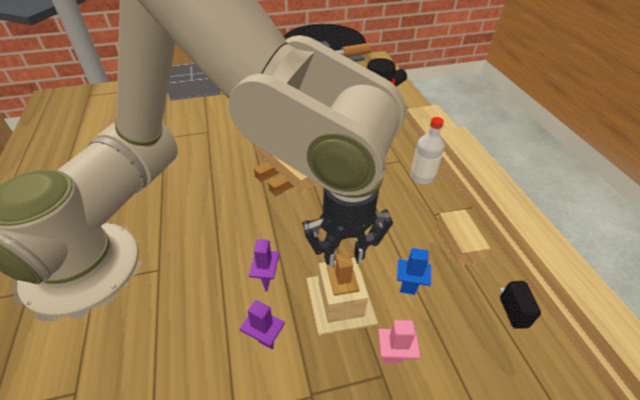

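Run:
```python
import pickle
from h import *
D=pickle.load(open("D2.pkl","rb"));d=D["side"]
t=np.array([.4934,-.206,.092])
f=lambda p:((proj(d,p)-[290,210])*7+3).round()
for y in(-.038,0,.038):
  for z in(.019,.073,.12): print(y,z,f(t+[0,y,z]),proj(d,t+[0,y,z]).round(),proj(D["top"],t+[0,y,z]).round())
for z in(.2,.3,.35,.4): print(z,proj(d,t*[1,1,0]+[0,0,z]).round(),proj(D["top"],t*[1,1,0]+[0,0,z]).round())
```

```text
-0.038 0.019 [424. 537.] [350. 286.] [423. 191.]
-0.038 0.073 [441. 401.] [353. 267.] [433. 185.]
-0.038 0.12 [457. 269.] [355. 248.] [444. 180.]
0 0.019 [376. 405.] [343. 267.] [401. 191.]
0 0.073 [389. 267.] [345. 248.] [409. 186.]
0 0.12 [402. 132.] [347. 228.] [417. 180.]
0.038 0.019 [332. 283.] [337. 250.] [379. 192.]
0.038 0.073 [342. 144.] [338. 230.] [385. 186.]
0.038 0.12 [352.   8.] [340. 211.] [391. 181.]
0.2 [347. 234.] [415. 182.]
0.3 [351. 186.] [438. 166.]
0.35 [354. 156.] [454. 155.]
0.4 [357. 123.] [475. 141.]
```

Run:
```python
import pickle
from h import *
D=pickle.load(open("D0.pkl","rb"));d=D["side"]
crop(d["image"],100,0,180,60,9,"pics/s0c.png")
t=np.array([.1743,.5213,.193]);y=np.array([.317,.948,0]);x=np.array([-.948,.317,0])
for s in(-1,1):
  for e in(-.011,.011):
    for z in(0,.013,.036,.05): print(s,e,z,((proj(d,t+s*y*.0427+e*x+[0,0,z])-[100,0])*9+4).round())
```

```text
-1 -0.011 0 [452. 565.]
-1 -0.011 0.013 [438. 522.]
-1 -0.011 0.036 [413. 443.]
-1 -0.011 0.05 [397. 393.]
-1 0.011 0 [378. 563.]
-1 0.011 0.013 [364. 519.]
-1 0.011 0.036 [337. 440.]
-1 0.011 0.05 [321. 391.]
1 -0.011 0 [556. 438.]
1 -0.011 0.013 [544. 396.]
1 -0.011 0.036 [522. 319.]
1 -0.011 0.05 [508. 271.]
1 0.011 0 [486. 435.]
1 0.011 0.013 [474. 393.]
1 0.011 0.036 [451. 317.]
1 0.011 0.05 [436. 269.]
```

View pics/s0c.png

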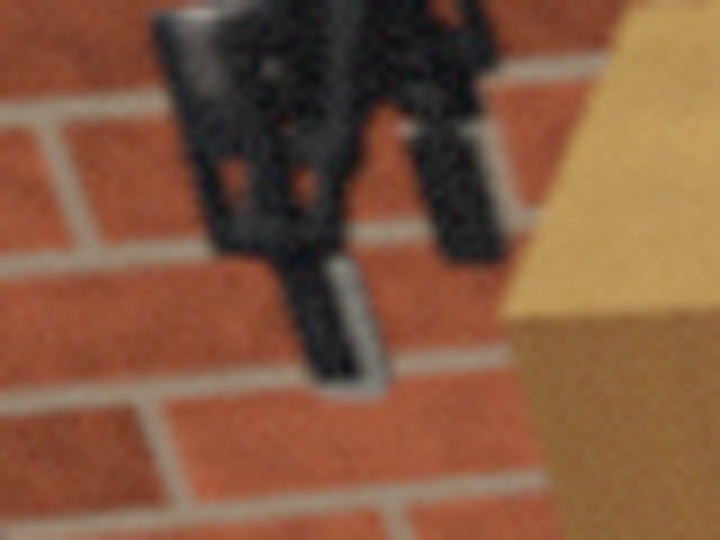

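The drawn fingertips sit about 37–50 mm above the reported TCP in all three views, and this matches an offset along the tool axis. I can't trust the tip height, so I'll go down in small steps and watch the force.

Emit:
apply_moves:
  plan:
    - {"tx": -0.5, "ty": 0, "tz": -6, "rx": 0, "ry": 0, "rz": 0, "jaw": -0.1}
    - {"tx": -0.5, "ty": 0, "tz": -9, "rx": 0, "ry": 0, "rz": 0, "jaw": -0.1}
    - {"tx": -0.5, "ty": 0, "tz": -11, "rx": 0, "ry": 0, "rz": 0, "jaw": -0.1}
  grip_force: 60

```text
time_s: 2.95
position: [0.4929, -0.206, 0.0808]
tool_rot: [[0.055, 0.998, 0.002], [0.998, -0.055, -0.0], [-0.0, 0.002, -1.0]]
ft_force: [-0.2, -0.8, 0.2]
grip_width: 0.0385
```

Run:
```python
from rig import env
from h import *
d=env.get_image("side")
o=env.observe();print(o["position"],o["grip_width"],o["ft_force"],o["time_s"])
crop(d["image"],290,210,400,310,7,"pics/g5.png")
```

```text
[ 0.49274992 -0.2060019   0.08041878] 0.038278364775430826 [ 0.1169052  -0.74028477 -0.42346426] 3.0
```

View pics/g5.png

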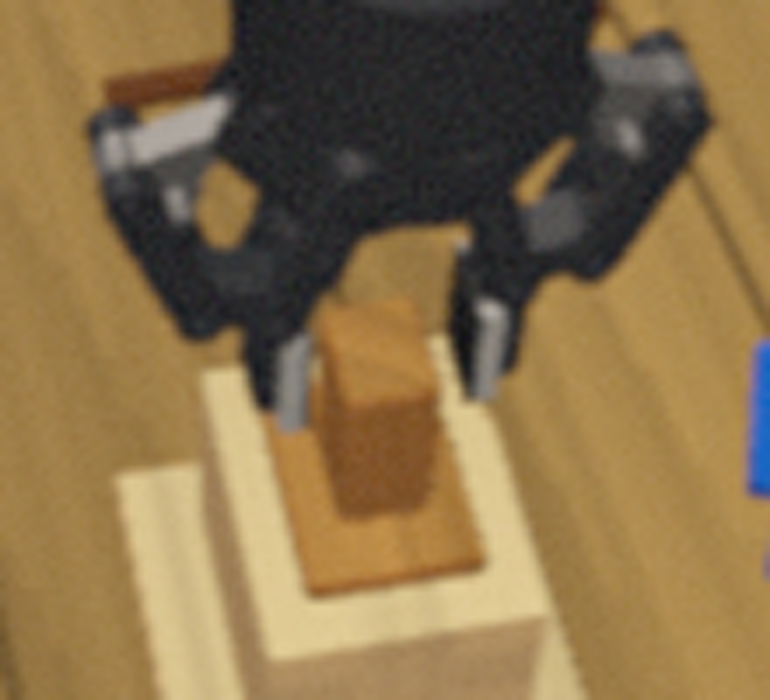

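No contact force at a reported z of 80 mm, so the tips really are about 38 mm above the reported TCP, as drawn. I'll continue to about 53 mm.

Emit:
apply_moves:
  plan:
    - {"tx": 0, "ty": 0, "tz": -15, "rx": 0, "ry": 0, "rz": 0, "jaw": -0.1}
    - {"tx": 0, "ty": 0, "tz": -23, "rx": 0, "ry": 0, "rz": 0, "jaw": -0.1}
    - {"tx": 0, "ty": 0, "tz": -26, "rx": 0, "ry": 0, "rz": 0, "jaw": -0.1}
    - {"tx": 0, "ty": 0, "tz": -26, "rx": 0, "ry": 0, "rz": 0, "jaw": -0.1}
  grip_force: 60

```text
time_s: 3.4
position: [0.4927, -0.2059, 0.0542]
tool_rot: [[0.055, 0.998, 0.001], [0.998, -0.055, 0.001], [0.001, 0.001, -1.0]]
ft_force: [-0.1, -0.2, 0.6]
grip_width: 0.0384
```

Run:
```python
from rig import env
from h import *
d=env.get_image("side")
o=env.observe();print(o["position"],o["grip_width"],o["ft_force"],o["time_s"])
crop(d["image"],290,210,400,310,7,"pics/g6.png")
```

```text
[ 0.49287483 -0.20605274  0.05454271] 0.038236645147841634 [0.70462012 0.05587683 0.35772525] 3.45
```

View pics/g6.png

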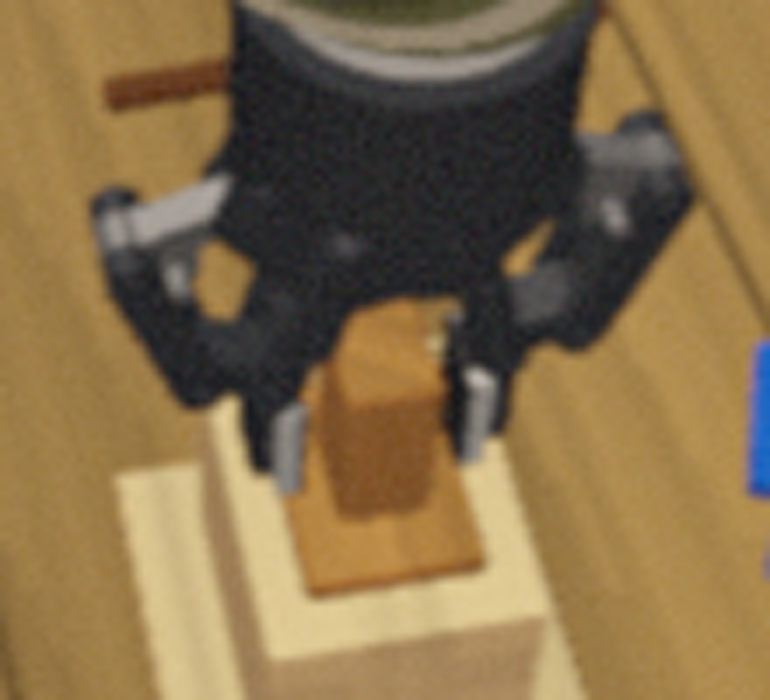

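Run:
```python
import pickle
from h import *
d=pickle.load(open("D0.pkl","rb"))["side"]
x=np.array([.998,-.055,0]);y=np.array([.055,.998,0]);t=np.array([.4929,-.206,0])
for z in (.083,.086,.09,.094,.098):
  print(z,[((proj(d,t+s*x*.0191-.011*y+[0,0,z])-[290,210])*7+3).round() for s in(-1,1)])
```

```text
0.083 [array([303., 520.]), array([454., 495.])]
0.086 [array([304., 513.]), array([455., 488.])]
0.09 [array([304., 504.]), array([456., 479.])]
0.094 [array([305., 495.]), array([457., 470.])]
0.098 [array([305., 486.]), array([458., 461.])]
```

Emit:
apply_moves:
  plan:
    - {"tx": 0, "ty": 0, "tz": -5, "rx": 0, "ry": 0, "rz": 0, "jaw": -0.1}
    - {"tx": 0, "ty": 0, "tz": -5, "rx": 0, "ry": 0, "rz": 0, "jaw": -0.6}
    - {"tx": 0, "ty": 0, "tz": -5, "rx": 0, "ry": 0, "rz": 0, "jaw": -1}
    - {"tx": 0, "ty": 0, "tz": -5, "rx": 0, "ry": 0, "rz": 0, "jaw": -1}
    - {"tx": 0, "ty": 0, "tz": -5, "rx": 0, "ry": 0, "rz": 0, "jaw": -1}
  grip_force: 60

```text
time_s: 3.95
position: [0.4928, -0.206, 0.0496]
tool_rot: [[0.055, 0.998, 0.002], [0.998, -0.055, 0.0], [0.0, 0.002, -1.0]]
ft_force: [-0.8, -0.1, -1.2]
grip_width: 0.0232
```

Run:
```python
from rig import env
from h import *
d=env.get_image("side")
o=env.observe();print(o["position"],o["grip_width"],o["ft_force"],o["time_s"])
crop(d["image"],290,210,400,310,7,"pics/g7.png")
```

```text
[ 0.49284968 -0.20606796  0.04955729] 0.023329187102333497 [ 0.3959103   0.74214195 -0.68112066] 4.0
```

View pics/g7.png

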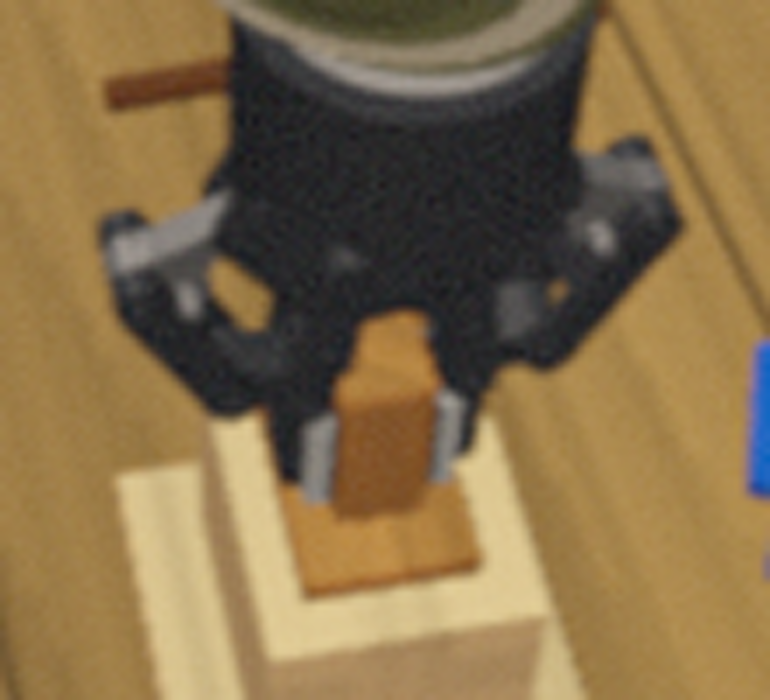

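The wedge head is gripped squarely (the jaws read 23.3 mm against 24 mm). Lifting straight up now.

Emit:
apply_moves:
  plan:
    - {"tx": 0, "ty": 0, "tz": 15, "rx": 0, "ry": 0, "rz": 0, "jaw": -1}
    - {"tx": 0, "ty": 0, "tz": 50, "rx": 0, "ry": 0, "rz": 0, "jaw": -1}
    - {"tx": 0, "ty": 0, "tz": 95, "rx": 0, "ry": 0, "rz": 0, "jaw": -1}
    - {"tx": 6, "ty": 40, "tz": 110, "rx": 0, "ry": 0, "rz": 0.1, "jaw": -1}
    - {"tx": 13, "ty": 85, "tz": 110, "rx": 0, "ry": 0, "rz": 0.2, "jaw": -1}
    - {"tx": 20, "ty": 133, "tz": 110, "rx": 0, "ry": 0, "rz": 0.3, "jaw": -1}
    - {"tx": 27, "ty": 181, "tz": 110, "rx": 0, "ry": 0, "rz": 0.4, "jaw": -1}
    - {"tx": 34, "ty": 229, "tz": 110, "rx": 0, "ry": 0, "rz": 0.484, "jaw": -1}
    - {"tx": 41, "ty": 275, "tz": 110, "rx": 0, "ry": 0, "rz": 0.484, "jaw": -1}
    - {"tx": 48, "ty": 320, "tz": 105, "rx": 0, "ry": 0, "rz": 0.484, "jaw": -1}
    - {"tx": 51.6, "ty": 343, "tz": 90, "rx": 0, "ry": 0, "rz": 0.484, "jaw": -1}
    - {"tx": 51.6, "ty": 343, "tz": 75, "rx": 0, "ry": 0, "rz": 0.484, "jaw": -1}
  grip_force: 70

```text
time_s: 5.2
position: [0.5444, 0.1401, 0.1241]
tool_rot: [[-0.419, 0.908, 0.002], [0.908, 0.419, 0.002], [0.001, 0.002, -1.0]]
ft_force: [0.1, -0.2, -1.5]
grip_width: 0.0235
```

Run:
```python
from rig import env
from h import *
import pickle
d=env.get_image("side")
d=env.get_image("side");t=env.get_image("top")
o=env.observe();print(o["position"],o["grip_width"],o["ft_force"],o["time_s"],o["tool_rot"])
pickle.dump((d,t,o),open("D3.pkl","wb"))
crop(d["image"],240,80,370,180,6,"pics/r1.png")
crop(t["image"],90,110,250,230,5,"pics/r1t.png")
```

```text
[0.54392067 0.13704704 0.12399856] 0.023266885844181587 [ 0.33661052 -0.73459054 -1.24203301] 5.35 [[-4.15903128e-01  9.09408642e-01 -7.14748059e-04]
 [ 9.09408353e-01  4.15903618e-01  7.92083354e-04]
 [ 1.01759375e-03 -3.20567911e-04 -9.99999431e-01]]
```

View pics/r1.png

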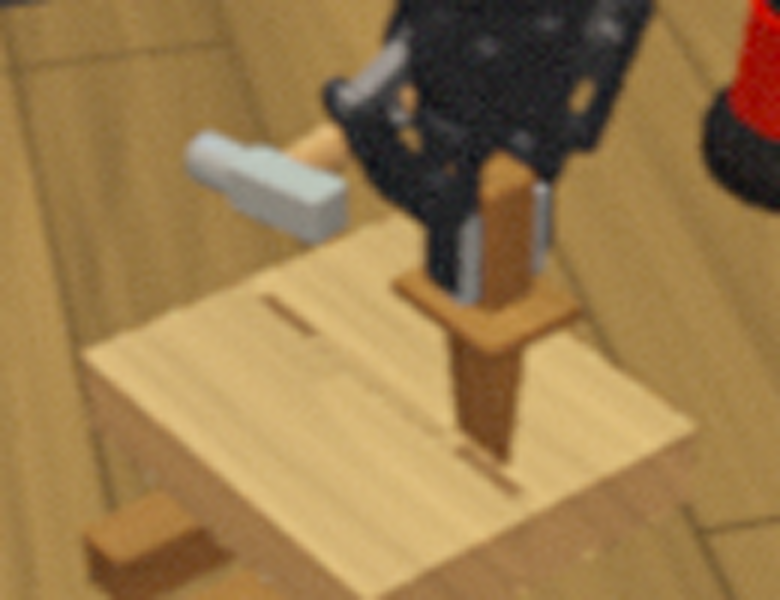

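View pics/r1t.png

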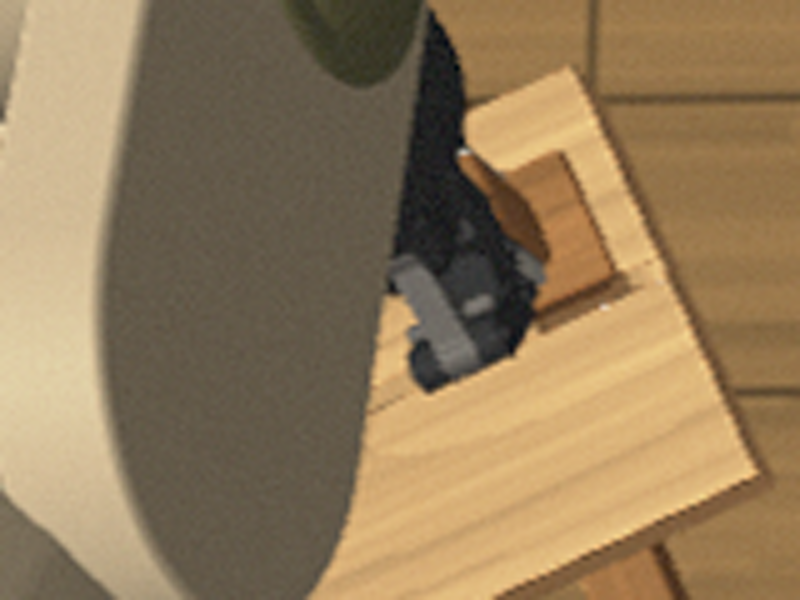

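```bash
python3 - <<'E'
import pickle
from h import *
d,t,o=pickle.load(open("D3.pkl","rb"))
p=o["position"].copy(); a=np.radians(24.6);X=np.array([np.cos(a),np.sin(a),0]);Y=np.array([-np.sin(a),np.cos(a),0])
f=lambda q:((proj(d,q)-[240,80])*6+2.5).round()
c=np.array([p[0],p[1],p[2]-.0406]); print(c)
print("point -x,-y ; -x,+y; +x,-y",[f(c+s*.002*X+e*.015*Y) for s,e in((-1,-1),(-1,1),(1,-1))])
k=c+[0,0,.066]; print("collar bottom",[f(k+s*.023*X+e*.03*Y) for s,e in((-1,-1),(-1,1),(1,-1),(1,1))]); k=k+[0,0,.008]; print("collar top",[f(k+s*.023*X+e*.03*Y) for s,e in((-1,-1),(-1,1),(1,-1),(1,1))])
ft=lambda q:((proj(t,q)-[90,110])*5+2).round()
print("top: collar top",[ft(k+s*.023*X+e*.03*Y) for s,e in((-1,-1),(1,-1))])
for s in ([.5441,.1367,.07],[.5442,.1372,.07],[.5439,.1358,.07]):
  s=np.array(s);print("slot",[f(s+u*.004*X+e*.019*Y) for u,e in((-1,-1),(-1,1),(1,-1),(1,1))])
E
python3 - <<'E'
import pickle
import sys; sys.path.insert(0,".")
from h import *
d,t,o=pickle.load(open("D3.pkl","rb"))
crop(d["image"],300,130,350,170,16,"pics/r2.png")
E
```

```text
[0.54392067 0.13704704 0.08339856]
point -x,-y ; -x,+y; +x,-y [array([507., 463.]), array([459., 426.]), array([515., 459.])]
collar bottom [array([492., 363.]), array([391., 288.]), array([588., 317.]), array([486., 245.])]
collar top [array([493., 345.]), array([391., 270.]), array([589., 299.]), array([486., 228.])]
top: collar top [array([618., 268.]), array([561., 141.])]
slot [array([510., 497.]), array([449., 450.]), array([525., 489.]), array([465., 442.])]
slot [array([509., 496.]), array([449., 449.]), array([525., 488.]), array([465., 441.])]
slot [array([510., 498.]), array([449., 451.]), array([525., 490.]), array([465., 443.])]
```

View pics/r2.png

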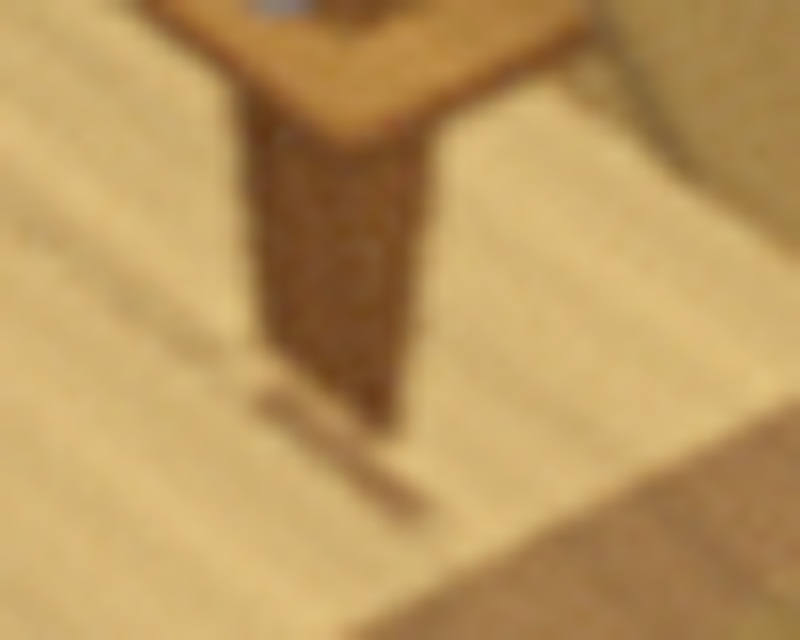

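The side view shows the point directly over the right slot, at crop (380,435) above the slot's line from (255,395) to (430,520). It is within about 1 mm. Now lowering carefully into the mouth.

Emit:
apply_moves:
  plan:
    - {"tx": 0.6, "ty": -0.6, "tz": -10, "rx": 0, "ry": 0, "rz": 0, "jaw": -1}
    - {"tx": 0.6, "ty": -0.6, "tz": -16, "rx": 0, "ry": 0, "rz": 0, "jaw": -1}
    - {"tx": 0.6, "ty": -0.6, "tz": -20, "rx": 0, "ry": 0, "rz": 0, "jaw": -1}
    - {"tx": 0.6, "ty": -0.6, "tz": -23, "rx": 0, "ry": 0, "rz": 0, "jaw": -1}
  grip_force: 80

```text
time_s: 5.75
position: [0.5445, 0.1361, 0.1007]
tool_rot: [[-0.415, 0.91, -0.001], [0.91, 0.415, 0.001], [0.001, -0.0, -1.0]]
ft_force: [-0.4, -0.4, -1.5]
grip_width: 0.0234
```

```bash
cat > look.py <<'E'
from rig import env
from h import *
import pickle,sys
n=sys.argv[1]
d=env.get_image("side")
o=env.observe();print((o["position"]*1000).round(1),round(o["grip_width"]*1000,1),"F",o["ft_force"].round(1),"M",o["wrist_torque"].round(2),o["time_s"])
pickle.dump((d,o),open(f"{n}.pkl","wb"))
crop(d["image"],250,80,360,180,7,f"pics/{n}.png")
E
python3 look.py r3
```

```text
[544.4 136.2 100.4] 23.0 F [-1.  -0.1 -1.5] M [ 0.06 -0.14  0.01] 5.8
```

View pics/r3.png

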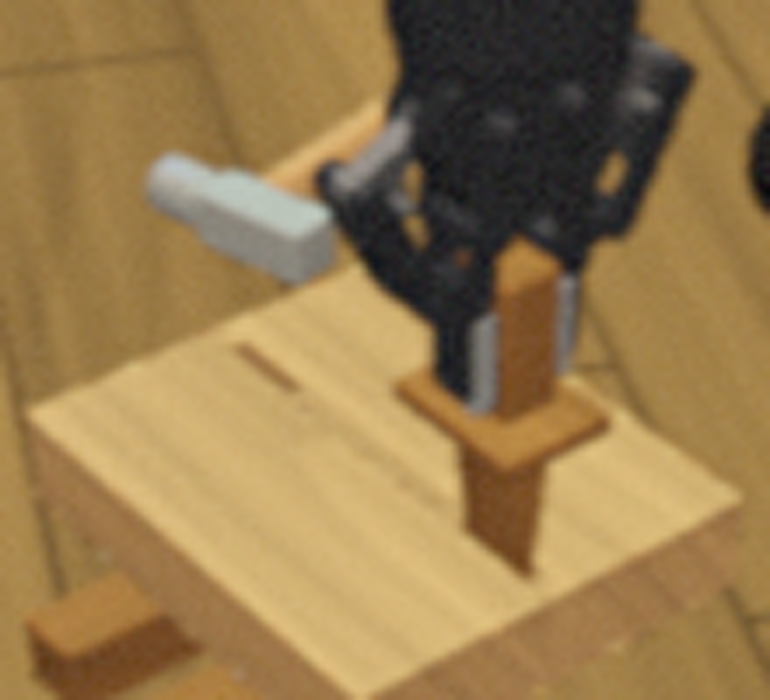

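The blade is about 10 mm into the right slot with no side force. Now prising the first few millimetres.

Emit:
apply_moves:
  plan:
    - {"tx": 0, "ty": 0, "tz": -4, "rx": 0, "ry": 0, "rz": 0, "jaw": -1}
    - {"tx": 0, "ty": 0, "tz": -7, "rx": 0, "ry": 0, "rz": 0, "jaw": -1}
    - {"tx": 0, "ty": 0, "tz": -9, "rx": 0, "ry": 0, "rz": 0, "jaw": -1}
    - {"tx": 0, "ty": 0, "tz": -11, "rx": 0, "ry": 0, "rz": 0, "jaw": -1}
    - {"tx": 0, "ty": 0, "tz": -13, "rx": 0, "ry": 0, "rz": 0, "jaw": -1}
  grip_force: 80

```text
time_s: 6.3
position: [0.5453, 0.1362, 0.0887]
tool_rot: [[-0.416, 0.91, 0.002], [0.91, 0.416, 0.001], [-0.0, 0.002, -1.0]]
ft_force: [-0.4, -1.0, 7.9]
grip_width: 0.023
```

Emit:
apply_moves:
  plan:
    - {"tx": -0.5, "ty": 0, "tz": -3, "rx": 0, "ry": 0, "rz": 0, "jaw": -1}
    - {"tx": -0.5, "ty": 0, "tz": -5, "rx": 0, "ry": 0, "rz": 0, "jaw": -1}
    - {"tx": -0.5, "ty": 0, "tz": -7, "rx": 0, "ry": 0, "rz": 0, "jaw": -1}
    - {"tx": -0.5, "ty": 0, "tz": -9, "rx": 0, "ry": 0, "rz": 0, "jaw": -1}
    - {"tx": -0.5, "ty": 0, "tz": -9.5, "rx": 0, "ry": 0, "rz": 0, "jaw": -1}
  grip_force: 80

```text
time_s: 6.8
position: [0.5457, 0.1361, 0.0803]
tool_rot: [[-0.416, 0.909, 0.004], [0.909, 0.416, 0.001], [-0.001, 0.004, -1.0]]
ft_force: [0.4, -0.1, 7.8]
grip_width: 0.0231
```

```bash
python3 look.py r4
```

```text
[545.6 136.1  80.3] 23.0 F [0.1 0.1 7.2] M [-0.05 -0.06 -0.03] 6.85
```

View pics/r4.png

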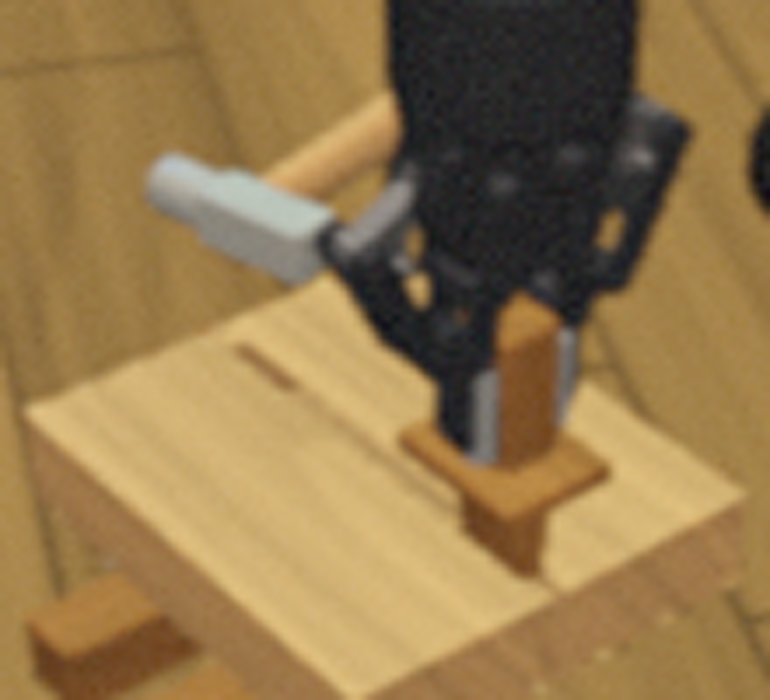

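Emit:
apply_moves:
  plan:
    - {"tx": 0, "ty": 0, "tz": -2, "rx": 0, "ry": 0, "rz": 0, "jaw": -1}
    - {"tx": 0, "ty": 0, "tz": -2.5, "rx": 0, "ry": 0, "rz": 0, "jaw": -1}
    - {"tx": 0, "ty": 0, "tz": -2.5, "rx": 0, "ry": 0, "rz": 0, "jaw": -1}
  grip_force: 80

```text
time_s: 7.15
position: [0.5459, 0.136, 0.0787]
tool_rot: [[-0.416, 0.909, 0.006], [0.909, 0.416, 0.0], [-0.002, 0.005, -1.0]]
ft_force: [-1.2, -0.5, 6.4]
grip_width: 0.0232
```

Emit:
apply_moves:
  plan:
    - {"tx": 0, "ty": 0, "tz": 2, "rx": 0, "ry": 0, "rz": 0, "jaw": -1}
    - {"tx": 0, "ty": 0, "tz": 4, "rx": 0, "ry": 0, "rz": 0, "jaw": -1}
    - {"tx": 0, "ty": 0, "tz": 7, "rx": 0, "ry": 0, "rz": 0, "jaw": -1}
  grip_force: 80

```text
time_s: 7.45
position: [0.5456, 0.136, 0.0856]
tool_rot: [[-0.416, 0.909, 0.005], [0.909, 0.416, 0.0], [-0.002, 0.004, -1.0]]
ft_force: [-1.0, -0.3, -1.6]
grip_width: 0.0234
```

```bash
python3 look.py r5
```

```text
[546.  136.1  86.2] 23.1 F [ 1.   0.3 -0.1] M [-0.03 -0.05  0.01] 7.5
```

View pics/r5.png

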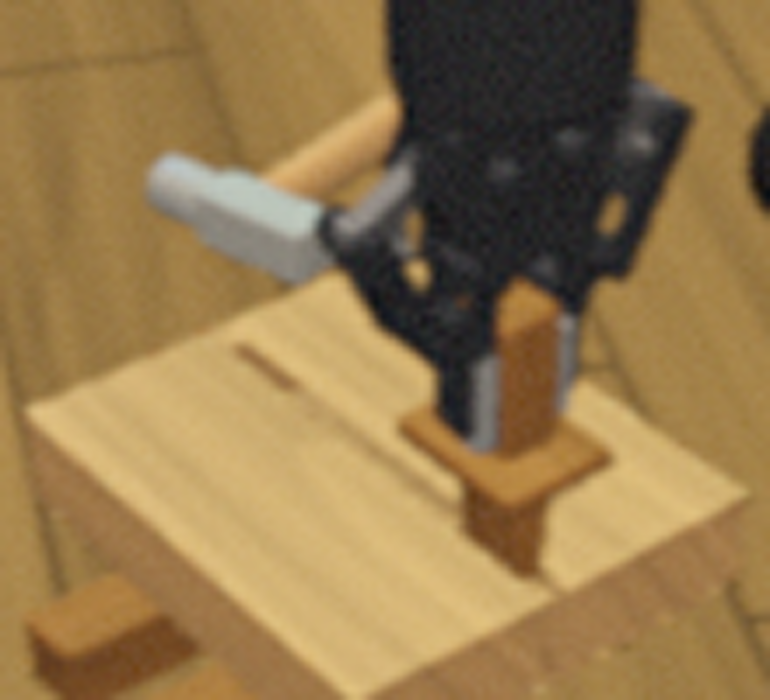

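The pull-out was free of drag. Raise, then move over to the left slot.

Emit:
apply_moves:
  plan:
    - {"tx": 0, "ty": 0, "tz": 20, "rx": 0, "ry": 0.004, "rz": 0, "jaw": -1}
    - {"tx": 0, "ty": 0, "tz": 40, "rx": 0, "ry": 0.004, "rz": 0, "jaw": -1}
    - {"tx": -17, "ty": 37, "tz": 42, "rx": 0, "ry": 0.004, "rz": 0, "jaw": -1}
    - {"tx": -34, "ty": 74, "tz": 42, "rx": 0, "ry": 0.004, "rz": 0, "jaw": -1}
    - {"tx": -50, "ty": 109, "tz": 40, "rx": 0, "ry": 0.004, "rz": 0, "jaw": -1}
    - {"tx": -57.2, "ty": 123.8, "tz": 38, "rx": 0, "ry": 0.004, "rz": 0, "jaw": -1}
    - {"tx": -57.2, "ty": 123.8, "tz": 36, "rx": 0, "ry": 0.004, "rz": 0, "jaw": -1}
    - {"tx": -57.2, "ty": 123.8, "tz": 36, "rx": 0, "ry": 0.004, "rz": 0, "jaw": -1}
  grip_force: 80

```text
time_s: 8.3
position: [0.489, 0.2593, 0.1219]
tool_rot: [[-0.416, 0.909, 0.002], [0.909, 0.416, -0.0], [-0.001, 0.001, -1.0]]
ft_force: [0.7, 0.3, -1.5]
grip_width: 0.0233
```

```bash
python3 look.py l1
python3 - <<'E'
import pickle
from h import *
d,o=pickle.load(open("l1.pkl","rb"))
crop(d["image"],265,105,345,165,10,"pics/l1b.png")
p=o["position"]; a=np.radians(24.6);X=np.array([np.cos(a),np.sin(a),0]);Y=np.array([-np.sin(a),np.cos(a),0])
f=lambda q:((proj(d,q)-[265,105])*10+4.5).round()
c=np.array([p[0],p[1],p[2]-.0406]); print(c,o["tool_rot"].round(3).tolist())
print("point -x,-y ; -x,+y; +x,-y",[f(c+s*.002*X+e*.015*Y) for s,e in((-1,-1),(-1,1),(1,-1))])
E
```

```text
[489.3 259.  122. ] 23.1 F [ 0.1 -0.6 -1.1] M [-0.03  0.02  0.04] 8.35
[0.48929259 0.25895407 0.08142878] [[-0.415, 0.91, 0.002], [0.91, 0.415, -0.0], [-0.001, 0.001, -1.0]]
point -x,-y ; -x,+y; +x,-y [array([263., 267.]), array([194., 214.]), array([276., 261.])]
```

View pics/l1b.png

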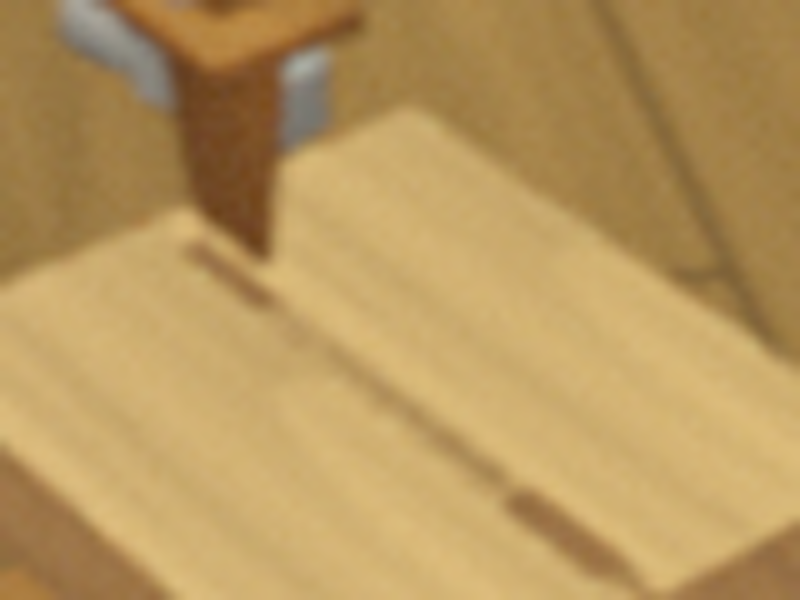

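The point is over the left slot, at crop (232,233) against the slot's centre at (230,272), and it lines up once I allow for the height. Now inserting.

Emit:
apply_moves:
  plan:
    - {"tx": -0.6, "ty": 0.2, "tz": -10, "rx": 0, "ry": 0, "rz": 0, "jaw": -1}
    - {"tx": -0.6, "ty": 0.2, "tz": -16, "rx": 0, "ry": 0, "rz": 0, "jaw": -1}
    - {"tx": -0.6, "ty": 0.2, "tz": -20, "rx": 0, "ry": 0, "rz": 0, "jaw": -1}
    - {"tx": -0.6, "ty": 0.2, "tz": -23, "rx": 0, "ry": 0, "rz": 0, "jaw": -1}
    - {"tx": -0.6, "ty": 0.2, "tz": -24, "rx": 0, "ry": 0, "rz": 0, "jaw": -1}
  grip_force: 80

```text
time_s: 8.85
position: [0.4887, 0.259, 0.0977]
tool_rot: [[-0.415, 0.91, 0.001], [0.91, 0.415, -0.0], [-0.001, 0.001, -1.0]]
ft_force: [-0.3, 0.2, -1.1]
grip_width: 0.0231
```

Emit:
apply_moves:
  plan:
    - {"tx": 0, "ty": 0, "tz": -4, "rx": 0, "ry": 0, "rz": 0, "jaw": -1}
    - {"tx": 0, "ty": 0, "tz": -7, "rx": 0, "ry": 0, "rz": 0, "jaw": -1}
    - {"tx": 0, "ty": 0, "tz": -9, "rx": 0, "ry": 0, "rz": 0, "jaw": -1}
    - {"tx": 0, "ty": 0, "tz": -11, "rx": 0, "ry": 0, "rz": 0, "jaw": -1}
    - {"tx": 0, "ty": 0, "tz": -13, "rx": 0, "ry": 0, "rz": 0, "jaw": -1}
    - {"tx": 0, "ty": 0, "tz": -15, "rx": 0, "ry": 0, "rz": 0, "jaw": -1}
    - {"tx": 0, "ty": 0, "tz": -17, "rx": 0, "ry": 0, "rz": 0, "jaw": -1}
  grip_force: 80

```text
time_s: 9.55
position: [0.4897, 0.2593, 0.0819]
tool_rot: [[-0.415, 0.91, 0.005], [0.91, 0.415, 0.001], [-0.001, 0.004, -1.0]]
ft_force: [0.4, -0.4, 8.1]
grip_width: 0.0232
```

```bash
python3 look.py l2
```

```text
[489.7 259.3  81.6] 23.1 F [0.6 0.1 6.2] M [ 0.14 -0.11 -0.  ] 9.6
```

View pics/l2.png

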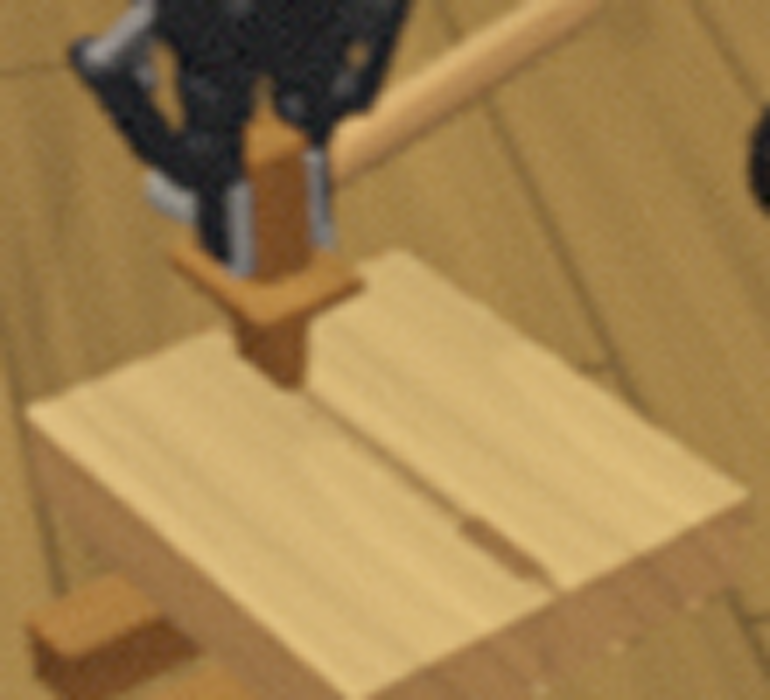

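The seam opens evenly at the left end. Pressing on to about 7.5 mm.

Emit:
apply_moves:
  plan:
    - {"tx": 0, "ty": 0, "tz": -3, "rx": 0, "ry": 0.004, "rz": 0, "jaw": -1}
    - {"tx": 0, "ty": 0, "tz": -5, "rx": 0, "ry": 0.004, "rz": 0, "jaw": -1}
    - {"tx": 0, "ty": 0, "tz": -7, "rx": 0, "ry": 0.004, "rz": 0, "jaw": -1}
    - {"tx": 0, "ty": 0, "tz": -9, "rx": 0, "ry": 0.004, "rz": 0, "jaw": -1}
    - {"tx": 0, "ty": 0, "tz": -11, "rx": 0, "ry": 0.004, "rz": 0, "jaw": -1}
    - {"tx": 0, "ty": 0, "tz": -13, "rx": 0, "ry": 0.004, "rz": 0, "jaw": -1}
    - {"tx": 0, "ty": 0, "tz": -15, "rx": 0, "ry": 0.004, "rz": 0, "jaw": -1}
    - {"tx": 0, "ty": 0, "tz": -17, "rx": 0, "ry": 0.004, "rz": 0, "jaw": -1}
  grip_force: 80

```text
time_s: 10.4
position: [0.4908, 0.2597, 0.066]
tool_rot: [[-0.415, 0.91, 0.004], [0.91, 0.415, 0.002], [-0.0, 0.004, -1.0]]
ft_force: [-0.1, 0.3, 8.2]
grip_width: 0.0231
```

```bash
python3 look.py l3
```

```text
[490.7 259.7  65.6] 23.3 F [0.3 0.2 6.6] M [ 0.13 -0.1   0.01] 10.45
```

View pics/l3.png

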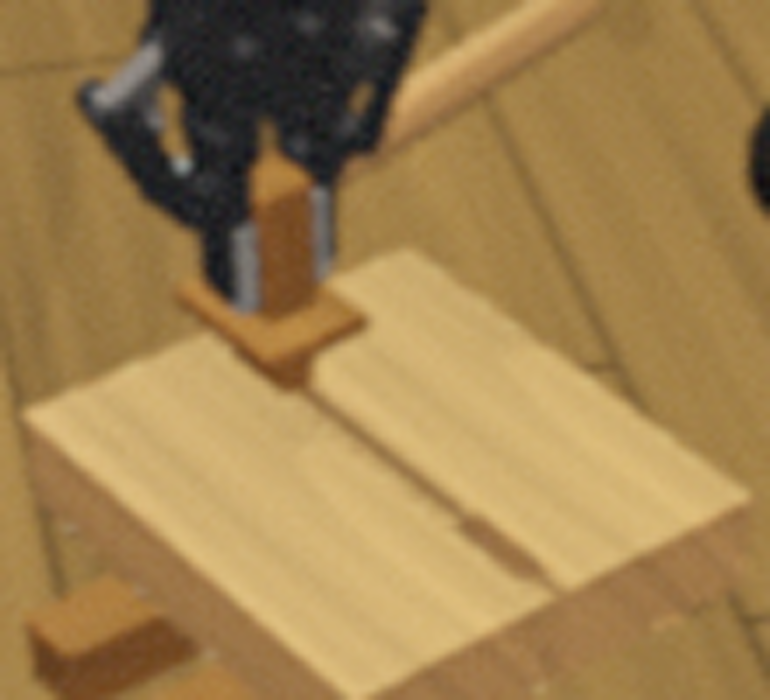

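Emit:
apply_moves:
  plan:
    - {"tx": 0, "ty": 0, "tz": 5, "rx": 0, "ry": 0.004, "rz": 0, "jaw": -1}
    - {"tx": 0, "ty": 0, "tz": 25, "rx": 0, "ry": 0.004, "rz": 0, "jaw": -1}
    - {"tx": 0, "ty": 0, "tz": 55, "rx": 0, "ry": 0.004, "rz": 0, "jaw": -1}
    - {"tx": 0, "ty": 0, "tz": 62, "rx": 0, "ry": 0.004, "rz": 0, "jaw": -1}
    - {"tx": 18, "ty": -40, "tz": 62, "rx": 0, "ry": 0.004, "rz": 0, "jaw": -1}
    - {"tx": 36, "ty": -80, "tz": 62, "rx": 0, "ry": 0.004, "rz": 0, "jaw": -1}
    - {"tx": 55.3, "ty": -123.5, "tz": 60, "rx": 0, "ry": 0.004, "rz": 0, "jaw": -1}
    - {"tx": 55.3, "ty": -123.5, "tz": 56, "rx": 0, "ry": 0.004, "rz": 0, "jaw": -1}
    - {"tx": 55.3, "ty": -123.5, "tz": 56, "rx": 0, "ry": 0.004, "rz": 0, "jaw": -1}
  grip_force: 80

```text
time_s: 11.35
position: [0.5456, 0.1353, 0.1203]
tool_rot: [[-0.413, 0.911, -0.003], [0.911, 0.413, 0.002], [0.003, -0.002, -1.0]]
ft_force: [-0.7, 0.8, -1.1]
grip_width: 0.0232
```

```bash
python3 look.py r6
python3 - <<'E'
import pickle
from rig import env
from h import *
d,o=pickle.load(open("r6.pkl","rb"))
print(o["tool_rot"].round(3).tolist())
crop(d["image"],265,105,345,165,10,"pics/r6b.png")
t=env.get_image("top");pickle.dump(t,open("r6t.pkl","wb"))
crop(t["image"],100,140,240,225,5.7,"pics/r6t.png")
E
```

```text
[545.4 136.3 120.8] 23.0 F [-0.2 -0.3 -1.1] M [ 0.04  0.05 -0.01] 11.4
[[-0.415, 0.91, -0.002], [0.91, 0.415, 0.002], [0.003, -0.001, -1.0]]
```

View pics/r6b.png

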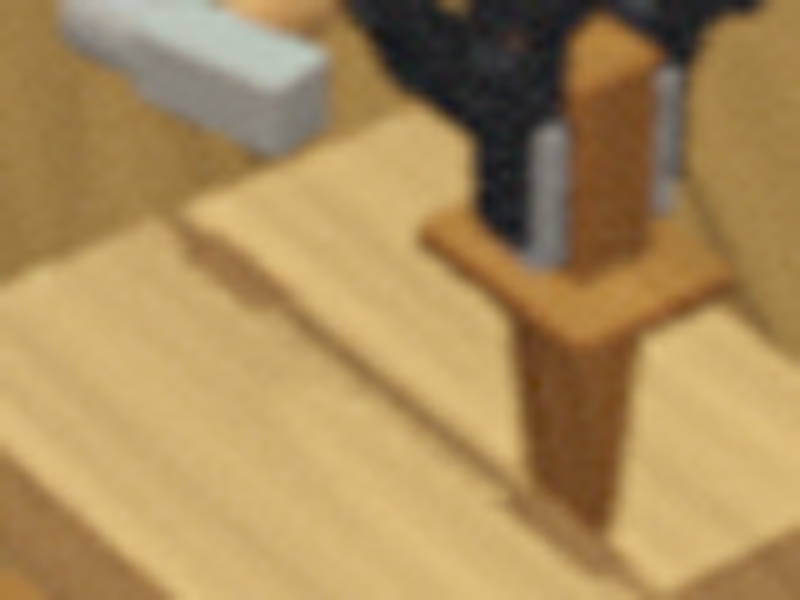

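View pics/r6t.png

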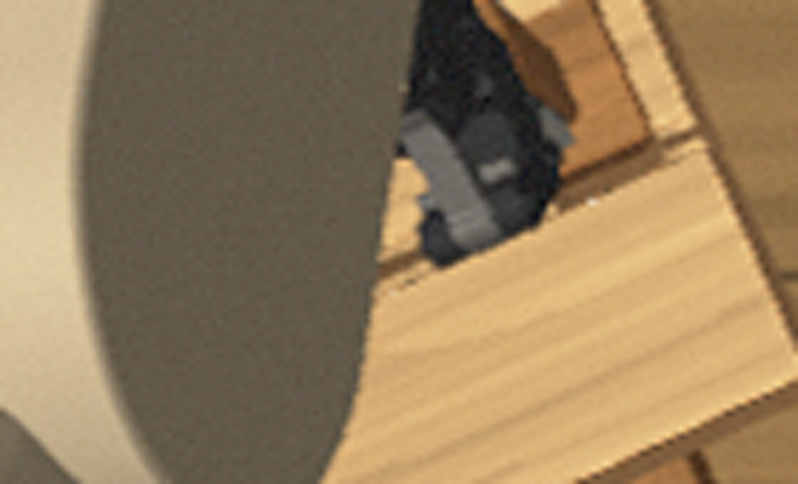

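The side view shows the left gap at about 7 mm and the right at about 5 mm, with the wedge over the right slot. Next is the second right insertion.

Emit:
apply_moves:
  plan:
    - {"tx": 0.6, "ty": 0, "tz": -15, "rx": 0, "ry": 0, "rz": 0, "jaw": -1}
    - {"tx": 0.6, "ty": 0, "tz": -28, "rx": 0, "ry": 0, "rz": 0, "jaw": -1}
    - {"tx": 0.6, "ty": 0, "tz": -37, "rx": 0, "ry": 0, "rz": 0, "jaw": -1}
    - {"tx": 0.6, "ty": 0, "tz": -43, "rx": 0, "ry": 0, "rz": 0, "jaw": -1}
    - {"tx": 0.6, "ty": 0, "tz": -46, "rx": 0, "ry": 0, "rz": 0, "jaw": -1}
    - {"tx": 0.6, "ty": 0, "tz": -48, "rx": 0, "ry": 0, "rz": 0, "jaw": -1}
    - {"tx": 0.6, "ty": 0, "tz": -50, "rx": 0, "ry": 0, "rz": 0, "jaw": -1}
    - {"tx": 0.6, "ty": 0, "tz": -52, "rx": 0, "ry": 0, "rz": 0, "jaw": -1}
    - {"tx": 0.6, "ty": 0, "tz": -54, "rx": 0, "ry": 0, "rz": 0, "jaw": -1}
    - {"tx": 0.6, "ty": 0, "tz": -56, "rx": 0, "ry": 0, "rz": 0, "jaw": -1}
  grip_force: 80

```text
time_s: 12.45
position: [0.547, 0.137, 0.0667]
tool_rot: [[-0.416, 0.909, 0.002], [0.909, 0.416, 0.002], [0.001, 0.003, -1.0]]
ft_force: [-1.5, 0.2, 8.9]
grip_width: 0.0231
```

```bash
python3 look.py r7
```

```text
[547.  137.   66.5] 23.0 F [-0.9 -0.7  5.3] M [-0.02  0.08 -0.03] 12.5
```

View pics/r7.png

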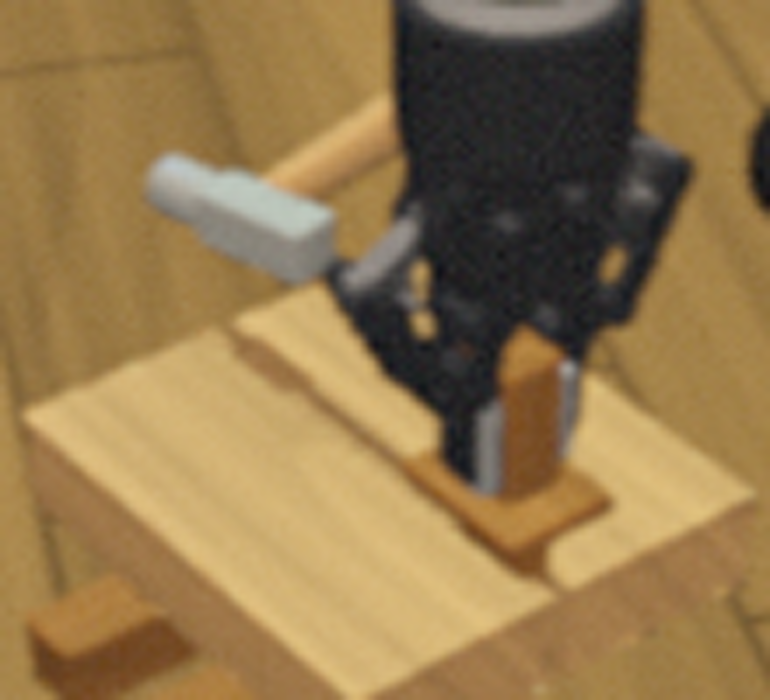

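Emit:
apply_moves:
  plan:
    - {"tx": 0, "ty": 0, "tz": -3, "rx": 0, "ry": 0, "rz": 0, "jaw": -1}
    - {"tx": 0, "ty": 0, "tz": -5, "rx": 0, "ry": 0, "rz": 0, "jaw": -1}
    - {"tx": 0, "ty": 0, "tz": -7, "rx": 0, "ry": 0, "rz": 0, "jaw": -1}
    - {"tx": 0, "ty": 0, "tz": -9, "rx": 0, "ry": 0, "rz": 0, "jaw": -1}
    - {"tx": 0, "ty": 0, "tz": -11, "rx": 0, "ry": 0, "rz": 0, "jaw": -1}
    - {"tx": 0, "ty": 0, "tz": -13, "rx": 0, "ry": 0, "rz": 0, "jaw": -1}
    - {"tx": 0, "ty": 0, "tz": -15, "rx": 0, "ry": 0, "rz": 0, "jaw": -1}
    - {"tx": 0, "ty": 0, "tz": -17, "rx": 0, "ry": 0, "rz": 0, "jaw": -1}
    - {"tx": 0, "ty": 0, "tz": -17, "rx": 0, "ry": 0, "rz": 0, "jaw": -1}
  grip_force: 80

```text
time_s: 13.4
position: [0.5485, 0.137, 0.051]
tool_rot: [[-0.416, 0.909, 0.006], [0.909, 0.416, 0.002], [-0.001, 0.006, -1.0]]
ft_force: [1.8, 0.1, 7.1]
grip_width: 0.0232
```

```bash
python3 look.py r8
```

```text
[548.5 137.   51. ] 23.2 F [1.  1.1 5.7] M [-0.03 -0.14  0.08] 13.45
```

View pics/r8.png

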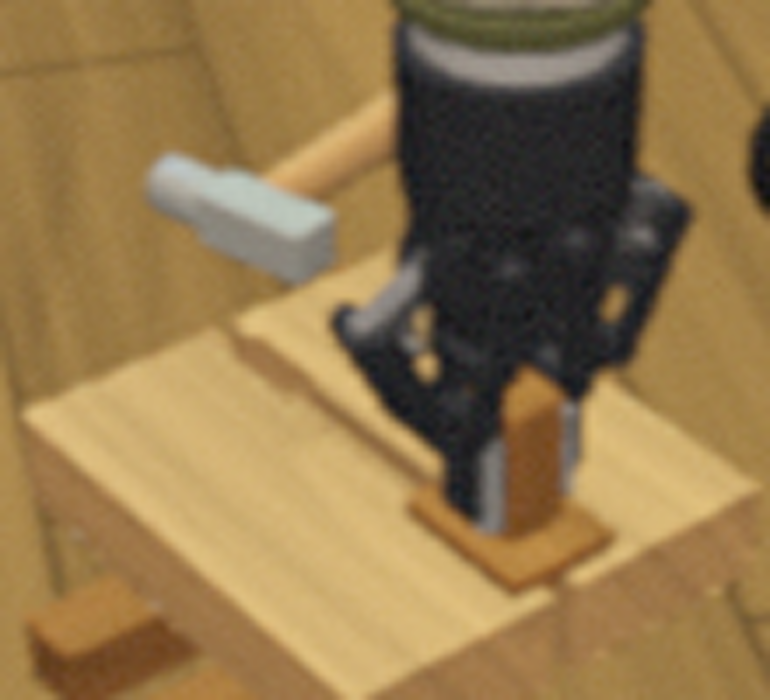

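Right end is at about 10.9 mm by depth. Withdraw and do the left slot again.

Emit:
apply_moves:
  plan:
    - {"tx": 0, "ty": 0, "tz": 5, "rx": 0, "ry": 0.005, "rz": 0, "jaw": -1}
    - {"tx": 0, "ty": 0, "tz": 25, "rx": 0, "ry": 0.005, "rz": 0, "jaw": -1}
    - {"tx": 0, "ty": 0, "tz": 60, "rx": 0, "ry": 0.005, "rz": 0, "jaw": -1}
    - {"tx": 0, "ty": 0, "tz": 77, "rx": 0, "ry": 0.005, "rz": 0, "jaw": -1}
    - {"tx": -18, "ty": 40, "tz": 77, "rx": 0, "ry": 0.005, "rz": 0, "jaw": -1}
    - {"tx": -36, "ty": 80, "tz": 77, "rx": 0, "ry": 0.005, "rz": 0, "jaw": -1}
    - {"tx": -57, "ty": 123, "tz": 75, "rx": 0, "ry": 0.005, "rz": 0, "jaw": -1}
    - {"tx": -57, "ty": 123, "tz": 71, "rx": 0, "ry": 0.005, "rz": 0, "jaw": -1}
    - {"tx": -57, "ty": 123, "tz": 71, "rx": 0, "ry": 0.005, "rz": 0, "jaw": -1}
  grip_force: 80

```text
time_s: 14.35
position: [0.4909, 0.2607, 0.122]
tool_rot: [[-0.418, 0.908, 0.001], [0.908, 0.418, 0.002], [0.001, 0.001, -1.0]]
ft_force: [-0.1, -0.5, -1.2]
grip_width: 0.0232
```

```bash
python3 look.py l4
python3 - <<'E'
import pickle
from h import *
d,o=pickle.load(open("l4.pkl","rb"))
print(o["tool_rot"].round(3).tolist())
crop(d["image"],265,105,345,165,10,"pics/l4b.png")
E
```

```text
[491.5 259.9 122.2] 23.3 F [ 0.9 -0.7 -0.1] M [ 0.03 -0.01  0.02] 14.4
[[-0.416, 0.909, 0.001], [0.909, 0.416, 0.002], [0.001, 0.002, -1.0]]
```

View pics/l4b.png

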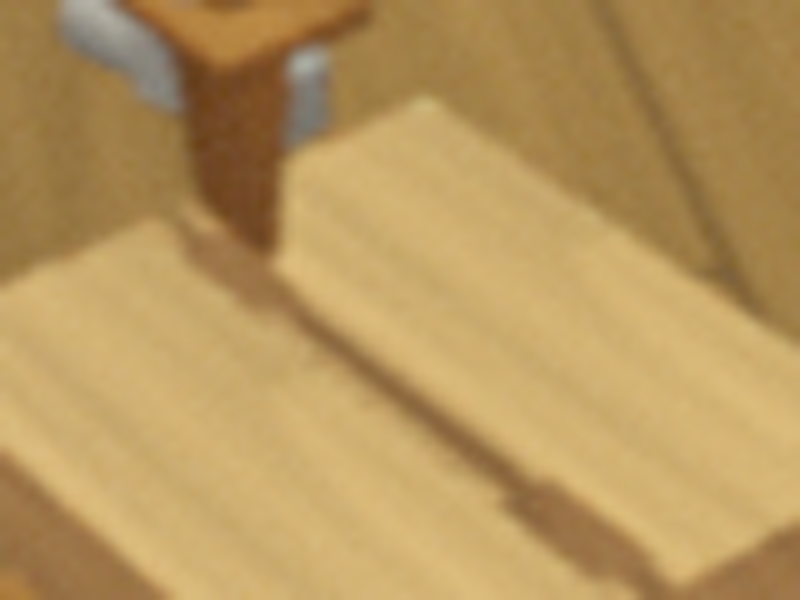

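Emit:
apply_moves:
  plan:
    - {"tx": 0.3, "ty": 0, "tz": -18, "rx": 0, "ry": 0, "rz": 0, "jaw": -1}
    - {"tx": 0.3, "ty": 0, "tz": -36, "rx": 0, "ry": 0, "rz": 0, "jaw": -1}
    - {"tx": 0.3, "ty": 0, "tz": -48, "rx": 0, "ry": 0, "rz": 0, "jaw": -1}
    - {"tx": 0.3, "ty": 0, "tz": -55, "rx": 0, "ry": 0, "rz": 0, "jaw": -1}
    - {"tx": 0.3, "ty": 0, "tz": -58, "rx": 0, "ry": 0, "rz": 0, "jaw": -1}
    - {"tx": 0.3, "ty": 0, "tz": -60, "rx": 0, "ry": 0, "rz": 0, "jaw": -1}
    - {"tx": 0.3, "ty": 0, "tz": -62, "rx": 0, "ry": 0, "rz": 0, "jaw": -1}
    - {"tx": 0.3, "ty": 0, "tz": -64, "rx": 0, "ry": 0, "rz": 0, "jaw": -1}
    - {"tx": 0.3, "ty": 0, "tz": -66, "rx": 0, "ry": 0, "rz": 0, "jaw": -1}
  grip_force: 80

```text
time_s: 15.3
position: [0.4919, 0.2599, 0.0569]
tool_rot: [[-0.417, 0.909, 0.002], [0.909, 0.417, 0.002], [0.001, 0.002, -1.0]]
ft_force: [-3.3, -2.4, 5.2]
grip_width: 0.0235
```

```bash
python3 look.py l5
```

```text
[491.9 259.9  56.5] 22.7 F [-3.5 -1.5  5.8] M [-0.4   0.77  0.1 ] 15.35
```

View pics/l5.png

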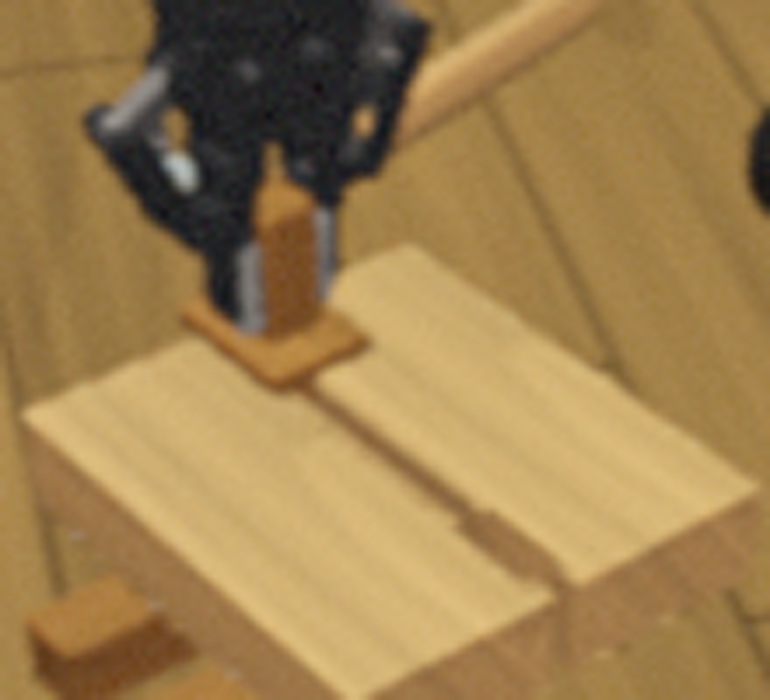

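Emit:
apply_moves:
  plan:
    - {"tx": -0.5, "ty": -0.2, "tz": -2, "rx": 0, "ry": 0, "rz": 0, "jaw": -1}
    - {"tx": -0.5, "ty": -0.2, "tz": -4, "rx": 0, "ry": 0, "rz": 0, "jaw": -1}
    - {"tx": -0.5, "ty": -0.2, "tz": -6, "rx": 0, "ry": 0, "rz": 0, "jaw": -1}
    - {"tx": -0.5, "ty": -0.2, "tz": -7.5, "rx": 0, "ry": 0, "rz": 0, "jaw": -1}
    - {"tx": -0.5, "ty": -0.2, "tz": -7.5, "rx": 0, "ry": 0, "rz": 0, "jaw": -1}
  grip_force: 80

```text
time_s: 15.85
position: [0.4925, 0.2601, 0.0501]
tool_rot: [[-0.416, 0.909, 0.005], [0.909, 0.416, 0.003], [0.001, 0.006, -1.0]]
ft_force: [-2.0, -0.4, 6.8]
grip_width: 0.0231
```

```bash
python3 look.py l6;  python3 - <<'E'
import pickle
from rig import env
from h import *
d,o=pickle.load(open("l6.pkl","rb"))
print(o["tool_rot"].round(3).tolist())
t=env.get_image("top");pickle.dump(t,open("l6t.pkl","wb"))
crop(t["image"],100,140,240,225,5.7,"pics/l6t.png")
E
```

```text
[492.5 260.2  50.1] 23.0 F [-1.6 -0.9  7.1] M [-0.14  0.42  0.03] 15.9
[[-0.416, 0.909, 0.005], [0.909, 0.416, 0.003], [0.001, 0.006, -1.0]]
```

View pics/l6.png

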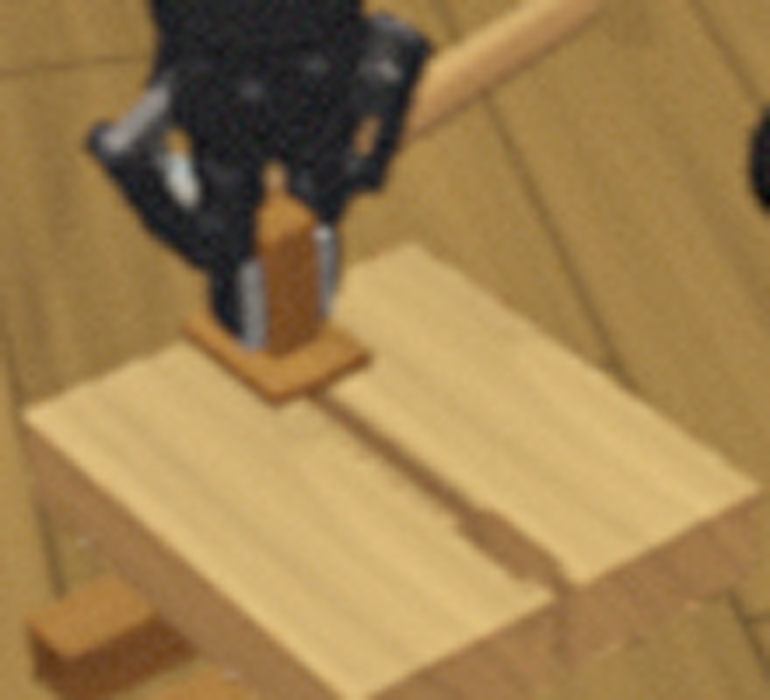

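View pics/l6t.png

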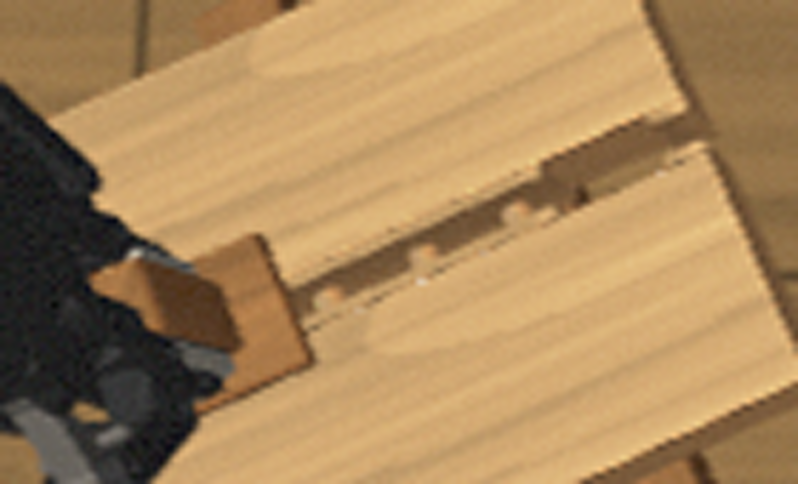

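Run:
```python
import pickle
from h import *
t=pickle.load(open("l6t.pkl","rb"));D=pickle.load(open("D0.pkl","rb"))["top"]
A=[cv2.resize(x["image"][145:200,145:230,::-1],None,fx=9,fy=9,interpolation=cv2.INTER_CUBIC)[:290] for x in (D,t)]
cv2.imwrite("pics/gap.png",np.vstack(A))
# profiles perpendicular to seam at several positions along
a=np.radians(24.6);X=np.array([np.cos(a),np.sin(a),0]);Y=np.array([-np.sin(a),np.cos(a),0]);c=np.array([.5160,.1985,.07])
for nm,d in(("before",D),("now",t)):
  g=cv2.cvtColor(d["image"],cv2.COLOR_RGB2GRAY).astype(np.float32)
  for s in (-97,-94,-91,-88,-68,-45,-40,-20,-10,10,20,30):
    xs=np.arange(-16,17,1.)
    q=np.array([proj(d,c+s/1000*Y+x/1000*X) for x in xs],np.float32)
    v=cv2.remap(g,q[:,0].reshape(1,-1),q[:,1].reshape(1,-1),cv2.INTER_LINEAR)[0]
    print(nm,s," ".join(f"{int(k)}" for k in v))
```

```text
before -97 180 168 161 165 170 165 164 169 178 170 162 165 173 179 177 179 183 190 190 183 174 178 189 190 179 174 179 182 170 164 166 173 169
before -94 172 168 167 167 170 173 176 175 174 173 171 173 173 176 179 178 179 180 180 166 152 170 186 188 185 182 180 179 180 178 174 172 173
before -91 171 169 168 167 169 173 174 175 174 174 170 166 166 166 167 167 168 169 169 169 172 180 187 187 185 181 178 177 177 174 169 168 171
before -88 172 170 167 167 169 171 174 174 174 173 173 166 147 137 149 160 158 156 158 163 167 175 184 188 184 180 179 179 178 176 172 169 171
before -68 170 169 168 167 167 172 175 176 176 175 172 159 138 112 94 95 96 97 97 102 118 157 186 189 187 183 179 178 180 177 172 171 173
before -45 169 169 169 169 170 171 173 175 178 178 177 174 169 170 175 176 177 177 177 174 174 180 186 190 187 184 181 179 178 177 174 170 172
before -40 169 168 170 171 170 171 175 177 178 178 176 171 157 144 154 161 162 163 164 165 171 180 185 188 186 184 182 180 179 178 174 169 170
before -20 169 172 176 174 173 173 173 176 180 179 178 166 149 149 156 158 160 159 159 160 162 170 180 1
[... 1500 characters left out ...]
83 94 116 145 164 160 158 172 185 189
now -20 176 174 171 171 173 176 179 180 180 173 164 161 161 158 147 124 105 95 91 89 89 89 88 86 88 109 144 158 151 154 170 180 184
now -10 175 176 176 176 177 178 180 181 180 173 157 147 157 162 138 114 103 96 94 89 88 86 84 82 100 126 147 160 164 167 175 182 185
now 10 178 177 175 175 175 177 178 181 183 173 157 155 163 157 143 122 103 96 91 90 93 91 87 87 92 118 151 164 163 167 177 183 185
now 20 180 180 176 172 169 166 165 165 168 171 163 158 163 165 149 124 109 99 95 92 91 90 86 82 98 120 142 160 165 169 175 180 180
now 30 160 162 162 161 161 161 163 165 166 165 159 151 154 161 164 163 164 164 163 158 139 108 90 86 91 123 152 161 167 170 174 176 177
```

View pics/gap.png

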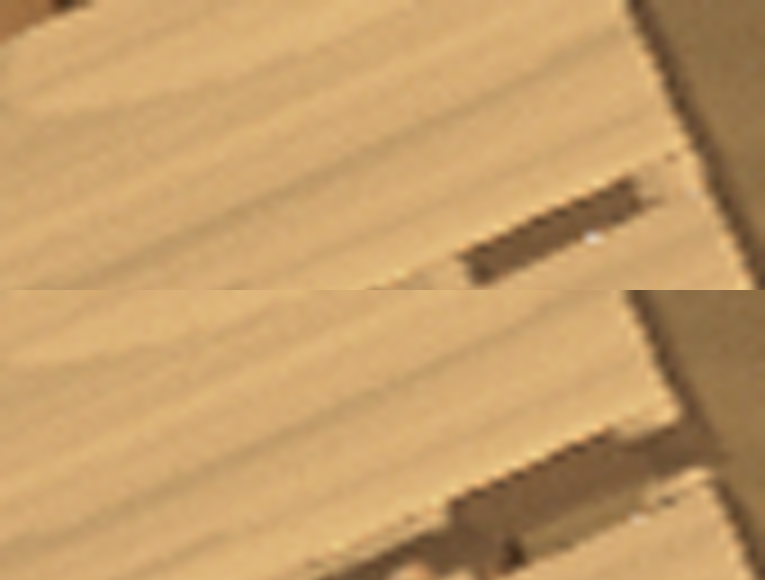

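The top view shows a clean parallel gap of about 10.7 mm at the right end and about 11.2 mm near the seam's middle. The depth gives about 11.1 mm at the left. Both are within 9.5–14.5 mm, so I'll release, lift clear and check.

Emit:
apply_moves:
  plan:
    - {"tx": 0, "ty": 0, "tz": 0, "rx": 0, "ry": 0, "rz": 0, "jaw": -0.4}
    - {"tx": 0, "ty": 0, "tz": 0, "rx": 0, "ry": 0, "rz": 0, "jaw": 0}
    - {"tx": 0, "ty": 0, "tz": 1, "rx": 0, "ry": 0, "rz": 0, "jaw": 0.5}
    - {"tx": 0, "ty": 0, "tz": 1, "rx": 0, "ry": 0, "rz": 0, "jaw": 0.8}
    - {"tx": 0, "ty": 0, "tz": 1, "rx": 0, "ry": 0, "rz": 0, "jaw": 0.8}
    - {"tx": 0, "ty": 0, "tz": 1, "rx": 0, "ry": 0, "rz": 0, "jaw": 0.8}
    - {"tx": 0, "ty": 0, "tz": 20, "rx": 0, "ry": 0, "rz": 0, "jaw": 0.8}
    - {"tx": 0, "ty": 0, "tz": 50, "rx": 0, "ry": 0, "rz": 0, "jaw": 0.8}
    - {"tx": 0, "ty": 0, "tz": 90, "rx": 0, "ry": 0, "rz": 0, "jaw": 0.8}
    - {"tx": 0, "ty": 0, "tz": 130, "rx": 0, "ry": 0, "rz": 0, "jaw": 0.8}
    - {"tx": 0, "ty": 0, "tz": 150, "rx": 0, "ry": 0, "rz": 0, "jaw": 0.8}
  grip_force: 80

```text
time_s: 17.05
position: [0.4933, 0.2604, 0.2037]
tool_rot: [[-0.416, 0.909, 0.01], [0.909, 0.416, 0.004], [-0.0, 0.011, -1.0]]
ft_force: [0.1, 0.3, 0.3]
grip_width: 0.077
```

Emit:
apply_moves:
  plan:
    - {"tx": -40, "ty": 30, "tz": 10, "rx": 0, "ry": 0, "rz": 0, "jaw": 0.8}
    - {"tx": -75, "ty": 65, "tz": 10, "rx": 0, "ry": 0, "rz": 0, "jaw": 0.8}
    - {"tx": -110, "ty": 100, "tz": 10, "rx": 0, "ry": 0, "rz": 0, "jaw": 0.8}
    - {"tx": -145, "ty": 135, "tz": 10, "rx": 0, "ry": 0, "rz": 0, "jaw": 0.8}
    - {"tx": -180, "ty": 170, "tz": 10, "rx": 0, "ry": 0, "rz": 0, "jaw": 0.8}
    - {"tx": -215, "ty": 200, "tz": 10, "rx": 0, "ry": 0, "rz": 0, "jaw": 0.8}
    - {"tx": -250, "ty": 230, "tz": 10, "rx": 0, "ry": 0, "rz": 0, "jaw": 0.8}
    - {"tx": -250, "ty": 230, "tz": 10, "rx": 0, "ry": 0, "rz": 0, "jaw": 0.8}
  grip_force: 80

```text
time_s: 17.85
position: [0.2392, 0.4929, 0.2136]
tool_rot: [[-0.422, 0.907, 0.009], [0.907, 0.422, 0.005], [0.001, 0.01, -1.0]]
ft_force: [0.7, -0.9, -0.2]
grip_width: 0.0769
```

```bash
python3 look.py f1
python3 - <<'E'
import pickle
from rig import env
from h import *
t=env.get_image("top");pickle.dump(t,open("f1t.pkl","wb"))
crop(t["image"],100,120,240,245,4.7,"pics/f1t.png")
a=np.radians(24.6);X=np.array([np.cos(a),np.sin(a),0]);Y=np.array([-np.sin(a),np.cos(a),0]);c=np.array([.5160,.1985,.07])
g=cv2.cvtColor(t["image"],cv2.COLOR_RGB2GRAY).astype(np.float32)
xs=np.arange(-16,20,.1)
for s in (-97,-94,-91,-45,-20,-10,10,20,92,95,98):
    q=np.array([proj(t,c+s/1000*Y+x/1000*X) for x in xs],np.float32)
    v=cv2.remap(g,q[:,0].reshape(1,-1),q[:,1].reshape(1,-1),cv2.INTER_LINEAR)[0]
    m=xs[v<135]; print(s,m.min().round(1),m.max().round(1),"gap",(m.max()-m.min()).round(1), "dark",round(len(m)*.1,1))
E
```

```text
[241.2 491.6 213.5] 76.9 F [-0.3 -0.2 -0.5] M [ 0.01 -0.03 -0.02] 17.9
-97 -1.9 8.6 gap 10.5 dark 10.6
-94 -1.7 8.9 gap 10.6 dark 10.7
-91 -1.8 9.5 gap 11.3 dark 11.4
-45 -1.4 9.2 gap 10.6 dark 10.7
-20 -1.4 9.7 gap 11.1 dark 11.2
-10 -1.9 9.3 gap 11.2 dark 11.3
10 -1.7 9.5 gap 11.2 dark 11.3
20 -1.4 9.6 gap 11.0 dark 11.1
92 -16.0 19.9 gap 35.9 dark 34.7
95 -16.0 19.9 gap 35.9 dark 31.7
98 -16.0 19.9 gap 35.9 dark 33.3
```

View pics/f1.png

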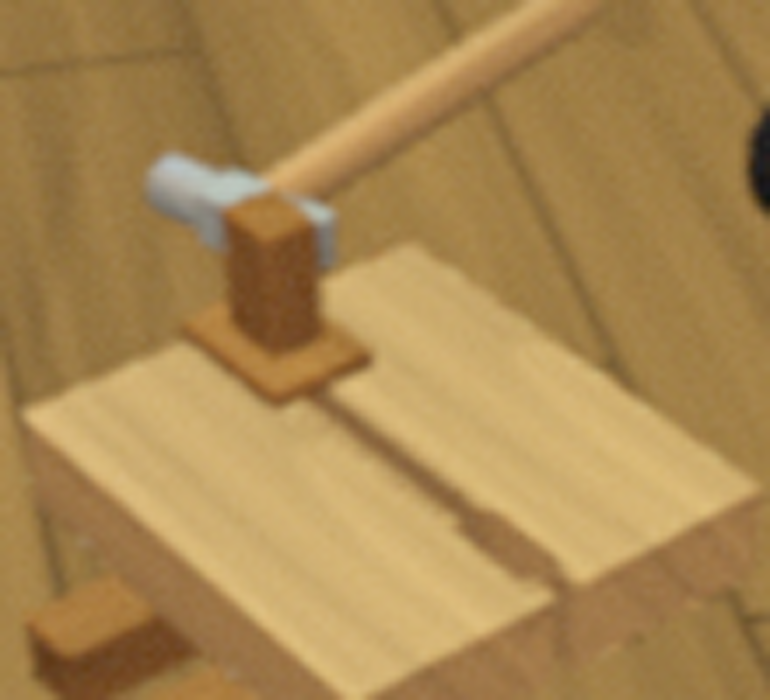

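View pics/f1t.png

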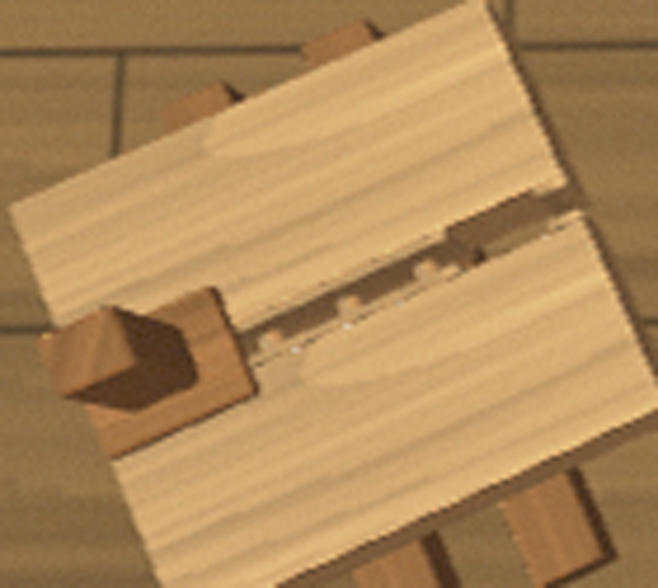

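The wedge stands upright in the left slot with the arm well clear. The gaps hold at about 10.6 mm (right) and 11 mm (middle, towards the left). Handing in.

Run:
```python
from rig import env
print(env.close_job())
```

```text
the job is handed in; nothing more can be done
None
```

I prised the seam open with the wedge in four turns (right, left, right, left), then left the wedge standing in the left slot, moved the arm clear and handed the job in. `close_job` gave no verdict, so the figures below are my own last checks.

**How the openings went:**

| Insertion | Right end (mm) | Left end (mm) |
|---|---|---|
| 1. right slot | about 4.1 | not measured |
| 2. left slot | about 5.4 (estimated) | about 7.25 |
| 3. right slot | about 10.9 | about 8.4 (estimated) |
| 4. left slot | measured afterwards, see below | about 11.1 |

These come from the wedge's depth in the slot. The "estimated" ones use the given 10-to-2 coupling between the ends. By these figures, neither end got more than about 3.5 mm ahead of the other.

**Last checks, after letting go:**
- **Right end:** the top camera gave 10.5–11.3 mm near the end of the seam, and about 10.9 mm at the slot just before release. Blur may add about 0.4 mm to these readings.
- **Middle of the seam:** about 11.1 mm.
- **Left end:** about 11.1 mm from the wedge's depth. The wedge hides that gap, so I could not measure it directly.
- **Wedge:** it looks upright in both views, about 60 mm deep. The head is about 4 mm from over the slot's centre.
- **Forces:** the upward force stayed below about 9 N in every reading. I saw no gripper contact with the boards.

**What disagreed:**
- **Fingertip height:** the real fingertips were about 38 mm above the reported TCP. I found this from the pictures and confirmed it by going down in small steps with no contact force, then set the grasp height from the pictures.
- **Cameras:** the two views differed by 1–3 mm, so I used the average.
- **Right end:** the coupling rule predicts about 11.5 mm after the last insertion, but I measured about 10.7 mm.

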